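# Fit a spring retaining ring on a drive axle with spreading pliers

## Task

Use the spreading pliers to spread the steel retaining ring and lift it off its stand, carry it spread to the upright axle stub and slide it gently down over the shaft until it lies flat on the hub face, level with the groove. Do not let go: finish still gripping the squeezed pliers so that the ring is held spread around the groove. Leave the screwdriver, the tape roll and the tin where they are.

Things in the scene. Friction and masses are not known exactly. Their poses are not given: they have to be found in the camera images.
- pliers_grip (a point): Spreading pliers (0.17 kg, level on a rest): point centred between 2 upright rubber handle plates, each 46 mm long in x, 22 high (11 above and below this point), 5 thick; 68 mm over their outer faces. x: along the tool to its tips, y: handle to handle, z up. Grip from above, fingers closing along y, TCP here; closing fingers may also shift the tool a few mm along their own length.
- pliers_tips (a point): Midpoint between the 2 down-pointing tips, 75 mm in +x, 41.5 mm below the grip point, same axes. Each tip: round neck, 5 mm dia., 12 high (this point at mid-height), between a toe below (8 mm in x, 2 mm beyond the neck, 2.5 thick, its underside the tool's lowest, 8.5 mm below this point) and a shoulder above (4 mm beyond). Neck axes 7 mm apart at rest; the toes together 16 mm in y.
- squeeze (a joint): Travel (m) of each handle: 0 at rest to 0.020 fully squeezed (hard stop, 28 mm over the handles). Crossed jaws, parallel action: handles moved in by d move each tip out by d, so necks end 47 mm apart. Spring 6 N a handle at rest, 9 N squeezed; the spread ring adds up to 7 N. Fingers 62 mm open carry the pliers nearly unspread.
- pliers_rest: Fixed wooden rest under the pliers, origin on the bench under the grip point, axes as the pliers: foot 90 x 60 x 8 mm, upright web 12 mm wide to 50 mm high on which the pliers' flat spine lies, so there is room for fingertips below the handles outside it.
- ring_centre (a point): Centre of the C-shaped steel retaining ring at half its 4.5 mm thickness (34 g, bar 6 mm wide). z up, gap towards its own -x, pivoting heel 26.5 mm to +x. At rest 35 mm wide inside (will not pass the shaft), fully spread 44 mm. Starts flat on its stand round a boss (28 mm dia., 7 high). Spread tips carry it, centre 31 mm in +x of them, heel sagging up to 0.15 rad; set on the hub it levels.
- ring_gap (a point): Point in the ring's gap midway between its 2 ears, 34 mm in -x of the ring centre, mid-thickness; axes as the ring. The ears have V notches that face one another: some 22 mm free between them at rest, 13 mm long in x. To load: closed tips point here, pliers x along ring x (pliers on the gap side), then squeeze. The necks meet the notches after about 9 mm of travel each, then spread the ring.
- ring_spread (a joint): How far each half of the ring is swung open, rad: 0 at rest (sprung shut), about 0.16 with the pliers fully squeezed, which is best for passing the shaft. At 0.08 it just touches the shaft on both sides; from 0.10 it is free of it.
- ring_stand: Fixed wooden block the ring starts on. Origin on the bench under the ring centre, axes as the ring. Foot 70 x 80 x 10 mm, platform 52 x 64 mm, its top 40 mm high (the ring's underside), reaching 17 mm to -x of the origin: the ring's ears overhang it freely.
- axle_seat (a point): Fixed upright axle stub: centre of its hub face, 50 mm above the bench, z up. From the face up: groove 33 mm dia., 8 high, then shaft 40 mm dia., flat end 22 mm above the face. The hub (56 mm dia.) stands 13 mm above a black pulley (100 mm dia.) on a 120 mm square housing. The ring's gap may face any way; the tips hang past the hub's edge when the ring lies on the face.
- screwdriver: Loose bystander: screwdriver lying on the bench. Leave alone.
- tape_roll: Loose bystander: white tape roll, 68 mm in diameter, 19 mm high, origin under its centre. Leave alone.
- tin: Loose bystander: small tin, 52 mm in diameter, 45 mm high, origin under its centre. Leave alone.
Mind the look-alikes: they are no part of the job. Of the things that look like the part that bears ring_centre, the smaller one is meant.

How it is judged:
By the outcome, as a careful person would: the job done as asked, in the order asked, and still so for the second after the job is handed in, while the arm keeps its last pose, push and grip.
It also fails if it takes over 59 s, if anything falls off the work surface, if the arm or the gripper's body presses on something with over 40 N, if the wrist force passes 120 N, or if a joint passes its speed limit or range.

## Robot

A 6-joint arm with a two-finger parallel gripper is mounted at the origin on the work surface. World frame = base frame: x ahead of the robot, y to its left, z up, the work surface at z = 0. Lengths are in m, angles in degrees, forces in N, time in s.
With the tool pointing down it reaches from about 0.4 to 0.825 m from the base axis. Payload 7 kg.
Tool frame: the origin (TCP) lies between the finger pads, 19 mm behind the fingertips; this is the grasp point; x points along the fingers, y is the direction in which the jaws open and shut, and the axes are right-handed (so a half turn about x gives the same grasp; the last joint's range is limited). The gripper opens to 88 mm and grips with 3 to 60 N. Pads are 19 mm wide; open, the fingers measure 130 mm over their backs; the gripper's body (78 mm by 193 mm) begins 47 mm behind the grasp point.
Start: joints at [-60.728, 20.546, 0.682, 0, -70.136, -16.507], TCP at [0.149, -0.658, 0.245] pointing down, gripper open.
Joint ranges: [-176.03, 176.03], [-82.01, 121.73], [-58.28, 71.71], [-173.87, 95.51], [-174.79, -0.11], [-173.66, 173.66]. Speed limits (degrees/s): [136.94, 136.94, 172.46, 180, 180, 180].

## Interface

Orientations are given as [roll, pitch, yaw] about the fixed x, y, z axes, in that order (R = Rz(yaw) Ry(pitch) Rx(roll)).
In Python, from plant import r gives the robot as it stands.
- The arm moves only by the tool send_rows, never from a script. Its argument "plan" is a list of rows, each a list of 2 entries, a list of its own where there are three numbers: the shift along the tool's x, y, z scaled (see below), then the turn, a rotation vector about the tool's x, y, z scaled (see below). A call has exactly 5 rows; each row is the pose to reach, as a shift and turn from the pose measured when the call began, along the tool's axes at that moment; what a row does not reach only later rows make up. The controller multiplies each number of a shift by 0.15 m and each number of a turn by pi/4 rad. A row lasts 1/10 s, in which the tool goes at most 50 mm and 8.59 degrees, less where a joint would pass 70% of its speed; a pose out of reach is approached as far as the arm can. A call with a number of a shift or a turn outside -1 to 1 is refused whole. A call with a gripper value outside its range is refused whole. "jaw" is the opening, from -1 (shut) to 1 (fully open), so that 0 is half open, set as the call begins (left out, the last holds). The fingers move at their own pace and stop on an object; "force" is the grip in N (left out, the last holds). Time passes only in rows, so rows that repeat a pose let the fingers close, or fill a call up. It gives the time, the measured TCP pose, the force and the opening at its end, in the units of the state.
- r.get_state(): the state, without advancing time (a new reading comes with each control period).
- r.capture(name): name is "scene" or "top" or "wrist"; returns a dict with "color" (400x640x3 uint8, red, green, blue), "range_z" (400x640 float32, m along the optical axis (not along the pixel's ray), 0 where there is no reading), "mtx" (3x3 intrinsics, pixels), "pose" (4x4, takes a point from camera to world coordinates). Camera axes: x right, y down, z forward; pixel columns grow to the right and rows downward; lengths in m; the calibration is good to about 2 mm. The wrist camera is an equidistant fisheye: a pixel r from the principal point sees the ray r / f radians off the axis. A picture is of the moment at which its call begins.
- r.close_job(): hands the job in, once; it reports no verdict.
Trained networks look in a picture, given as the dict that the camera call returned (one of the last four; its "shot" number tells which), for a name from the list of things; names that differ only in an ending like _2 or _b are one class to them, and where a whole thing is asked for, a point or a joint stands for the part that bears it (a point fixed in the world has none). Each returns a list of dicts, best first, with "score" (0 to 1); they miss things now and then, are a little off and sometimes report something else, mostly with a low value. They report only what shows in the picture. A call takes as long as a camera call. They do not tell look-alikes from the thing itself.
- r.find_in(picture, target): "uv" ([column, row] in pixels, amid what is visible of it).
- r.trace(picture, target): "mask" (400x640 bool, what is visible of it) and "uv" ([column, row] in pixels, amid what is visible of it).
The state is a dict: "time_s": time; "joints": joint angles; "qd": joint speeds; "joint_torque": joint torques, N m; "tcp_pos": TCP position; "eef_rot": TCP orientation; "contact_force": force on the tool from outside, world axes, zero at the start; "moment": the same for the moment, N m; "gripper_width": finger opening in m.
Only numpy, scipy, OpenCV 4.12 (cv2) and the standard library are available. Lean on these libraries where they do the work, as an engineer would, in place of code of your own. Each camera call takes 0.05 s, during which the arm holds its last target. There are 200 camera calls.

## Working session

There is one attempt and no reset: what is moved stays moved. The work goes in short steps, Python scripts to look and compute and a tool call to move; the robot and the scene stay as the last step left them, time stands still between calls to the robot, and variables do not carry over. Pictures are saved under pics/ and viewed, about 8 in all and at most 12, crops included, and the job is handed in when it is done.

Besides the shell and the picture viewer there is one more tool, called after "Call:" by a JSON object that holds its "fn" and its "kwargs", one argument or row to a line. send_rows: Moves the arm, as the interface text tells. Its arguments: {"type":"object","properties":{"plan":{"type":"array"},"jaw":{"type":"number"},"force":{"type":"number"}},"required":["plan"]}

```bash
ls; mkdir -p pics; cat > h.py <<'E'
import numpy as np, cv2
from plant import r
def save(name,img,crop=None,s=1):
    if crop: u0,v0,u1,v1=crop; img=img[v0:v1,u0:u1]
    img=cv2.resize(img,None,fx=s,fy=s,interpolation=cv2.INTER_CUBIC)
    cv2.imwrite('pics/'+name,img[:,:,::-1])
def pts(p,mask=None,fish=False):
    z=p['range_z']; K=p['mtx']; v,u=np.nonzero((z>0)&(mask if mask is not None else True))
    d=z[v,u]; x=(u-K[0,2])/K[0,0]; y=(v-K[1,2])/K[1,1]
    if fish:
        t=np.hypot(x,y); k=np.where(t>1e-6,np.tan(t)/np.maximum(t,1e-6),1); x,y=x*k,y*k
    P=np.c_[x*d,y*d,d,np.ones_like(d)]@p['pose'].T
    return P[:,:3],u,v
E
python3 - <<'E'
from h import *
a=r.capture('top'); b=r.capture('scene')
save('top.png',a['color']); save('scene.png',b['color'])
np.savez('top.npz',**{k:a[k] for k in('color','range_z','mtx','pose')})
print(a['pose'].round(3),a['mtx'].round(1))
for n in ['pliers_grip','pliers_tips','ring_centre','ring_gap','ring_stand','pliers_rest','axle_seat']:
    print(n,[(np.round(d['uv']),round(d['score'],2)) for d in r.find_in(a,n)][:4])
print(r.get_state())
E
```

```text
pics
[[ 0.024 -0.99   0.14   0.404]
 [-1.    -0.023  0.007 -0.018]
 [-0.003 -0.14  -0.99   1.303]
 [ 0.     0.     0.     1.   ]] [[509.6   0.  320.7]
 [  0.  509.6 199.2]
 [  0.    0.    1. ]]
pliers_grip [(array([316., 227.]), 0.61)]
pliers_tips [(array([318., 225.]), 0.88)]
ring_centre [(array([238., 260.]), 0.66), (array([214., 195.]), 0.65)]
ring_gap [(array([216., 192.]), 0.75), (array([232., 263.]), 0.61)]
ring_stand [(array([320., 224.]), 0.41)]
pliers_rest [(array([317., 240.]), 0.9)]
axle_seat [(array([395., 206.]), 0.78)]
{'time_s': 0.45, 'joints': array([-6.07270645e+01,  2.05510516e+01,  6.79195225e-01, -2.42481708e-03,
       -7.01369770e+01, -1.65053525e+01]), 'qd': array([ 0.04074937, -0.02730033,  0.02176826, -0.02570681, -0.04511598,
       -0.02786429]), 'joint_torque': array([ 7.43334022e-04, -5.81718671e+01,  2.92996037e+01,  6.99541435e+00,
        1.14382114e-02, -4.46753870e-05]), 'tcp_pos': array([ 0.14912962, -0.65826373,  0.24527959]), 'eef_rot': array([ 92.0299706 ,  89.99087696, 104.79672962]), 'contact_force': array([-0.33477807,  0.25901427,  0.53407232]), 'moment': array([ 0.02658401, -0.00612145, -0.00405728]), 'gripper_width': 0.08760563645539717}
```

View pics/top.png

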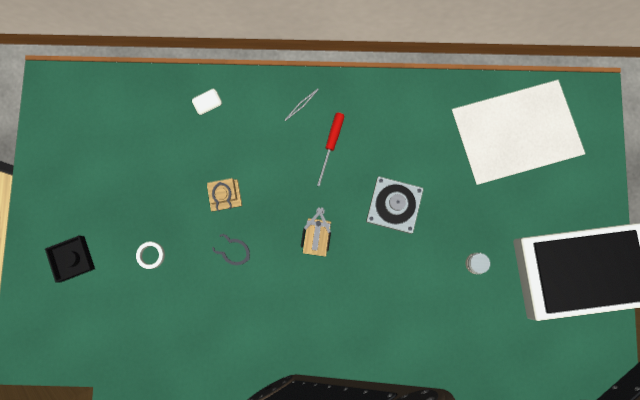

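View pics/scene.png

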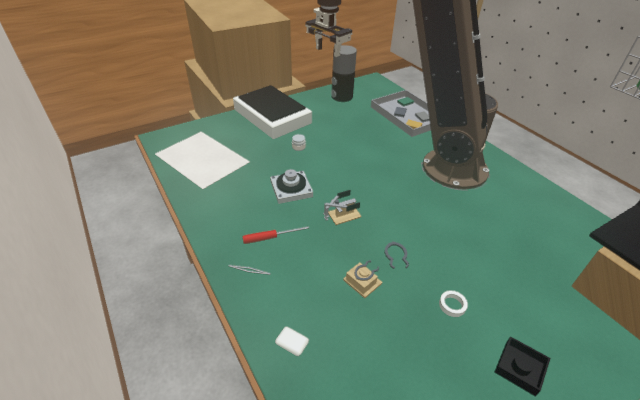

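The top view shows these candidates. The ring could be the small C on the wooden stand (222,195) or the larger loose C on the bench (235,250); the smaller one on the stand is meant. The pliers on their rest are at (317,235) with the tips up at (320,212), and the axle is at (397,203). The tweezers (302,104) are a distractor.

```bash
python3 - <<'E'
from h import *
p=dict(np.load('top.npz'))
A=cv2.resize(p['color'][165:275,195:265],None,fx=5,fy=5,interpolation=cv2.INTER_CUBIC)
B=cv2.resize(p['color'][165:275,290:345],None,fx=5,fy=5,interpolation=cv2.INTER_CUBIC)
save('crop.png',np.hstack([A,B]))
P,u,v=pts(p)
def reg(u0,v0,u1,v1,z0,z1):
    m=(u>=u0)&(u<u1)&(v>=v0)&(v<v1)&(P[:,2]>z0)&(P[:,2]<z1); return P[m]
def info(n,Q): 
    if len(Q)<3: print(n,len(Q)); return
    (c,s,a)=cv2.minAreaRect((Q[:,:2]*1000).astype(np.float32)); print(n,len(Q),'mean',Q.mean(0).round(4),'rect',np.round(c,1),np.round(s,1),round(a,1), 'z',np.percentile(Q[:,2],[5,50,95]).round(4))
info('stand foot',reg(195,165,265,220,.006,.06))
info('stand plat',reg(195,165,265,220,.03,.06))
info('ring',reg(195,165,265,220,.0425,.046))
info('boss',reg(195,165,265,220,.046,.06))
info('rest+pliers',reg(290,190,345,275,.005,.2))
info('pliers',reg(290,190,345,275,.045,.2))
info('handles',reg(290,190,345,275,.062,.2))
info('axle house',reg(360,170,430,240,.01,.033))
info('axle top',reg(360,170,430,240,.066,.09))
info('hub',reg(360,170,430,240,.044,.09))
E
```

```text
stand foot 904 mean [0.5907 0.2358 0.0312] rect [606.  230.1] [178.7 127.6] 85.0 z [0.0072 0.0389 0.048 ]
stand plat 588 mean [0.5955 0.2404 0.042 ] rect [587.2 239. ] [77.  63.9] 13.0 z [0.0358 0.0418 0.0488]
ring 148 mean [0.5915 0.2427 0.044 ] rect [585.7 238.6] [74.3 63.2] 12.2 z [0.0427 0.0439 0.0458]
boss 104 mean [0.5899 0.2386 0.0482] rect [586.9 239.7] [67.  44.1] 9.9 z [0.0462 0.0478 0.0513]
rest+pliers 1054 mean [ 0.4952 -0.0011  0.0316] rect [502.6  -1.5] [211.9 137.9] 1.0 z [0.0054 0.0108 0.0721]
pliers 442 mean [ 0.5037 -0.0018  0.0635] rect [506.4  -2.1] [ 67.9 102.6] 83.0 z [0.0534 0.0634 0.0743]
handles 233 mean [ 0.5107 -0.0015  0.0698] rect [507.7  -1.7] [68.4 99.9] 84.4 z [0.0634 0.0701 0.0752]
axle house 1051 mean [ 0.5718 -0.1927  0.0251] rect [ 578.4 -186.5] [140.5 120.8] 76.4 z [0.0196 0.0252 0.0308]
axle top 212 mean [ 0.5753 -0.196   0.0723] rect [ 575.7 -195.7] [37.8 39.1] 45.9 z [0.0683 0.0722 0.0766]
hub 408 mean [ 0.5737 -0.1943  0.0619] rect [ 570.  -194.9] [55.3 72.3] 77.2 z [0.0466 0.0681 0.0757]
```

View pics/crop.png

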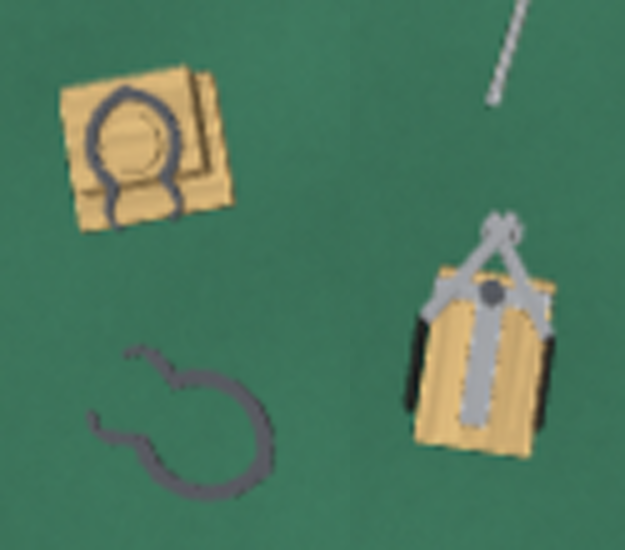

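```bash
cat >> h.py <<'E'
from scipy.spatial.transform import Rotation as Ro
def Rt(yaw):
    c,s=np.cos(np.radians(yaw)),np.sin(np.radians(yaw))
    return np.array([[0,-s,c],[0,c,s],[-1,0,0]])   # x down, z along yaw
def go(pos,yaw,n=1,R1=None):
    s=r.get_state(); p=np.array(s['tcp_pos']); R=Ro.from_euler('xyz',s['eef_rot'],degrees=True)
    T=Ro.from_matrix(Rt(yaw) if R1 is None else R1); w=(R.inv()*T).as_rotvec()
    print('t',s['time_s'],'pos',p.round(4),'yaw',np.degrees(np.arctan2(*R.as_matrix()[[1,0],2])).round(2),'w',round(s['gripper_width'],4),'F',np.round(s['contact_force'],1))
    q=p; 
    for k in range(n):
        g=p+(np.array(pos)-p)*(k+1)/n
        Rk=R*Ro.from_rotvec(w*k/n)
        print('call',k,'shift',(Rk.inv().apply(g-q)/.15).round(3),'turn',(w/n/(np.pi/4)).round(3)); q=g
def pix(p,u,v,z):  # pixel -> world at height z (pinhole)
    K=p['mtx']; d=p['pose'][:3,:3]@np.array([(u-K[0,2])/K[0,0],(v-K[1,2])/K[1,1],1]); o=p['pose'][:3,3]
    return o+d*(z-o[2])/d[2]
E
python3 - <<'E'
from h import *
p=dict(np.load('top.npz'))
c=lambda x,y,o:(o[0]+x/5,o[1]+y/5)
A=(195,165);B=(220,165)
print('grip',pix(p,*c(479.5,371,B),.072),'L',pix(p,*c(415,362,B),.072),'R',pix(p,*c(544,380,B),.072),'tip',pix(p,*c(501,228,B),.04),'spine',pix(p,*c(475,425,B),.06),pix(p,*c(490,293,B),.06))
print('heel',pix(p,*c(126,91,A),.0445),'gap',pix(p,*c(148,210,A),.0445),'boss',pix(p,*c(136,140,A),.047))
g=pix(p,*c(479.5,371,B),.072)
go([g[0],g[1],.20],-6,5)
E
```

```text
grip [ 4.80353195e-01 -2.77931192e-04  7.20000000e-02] L [0.4839574  0.03097083 0.072     ] R [ 0.47675317 -0.03149042  0.072     ] tip [ 0.55386289 -0.00875792  0.04      ] spine [0.45484772 0.00141977 0.06      ] [ 0.51934093 -0.00428614  0.06      ]
heel [0.61659941 0.24352186 0.0445    ] gap [0.55677461 0.22946198 0.0445    ] boss [0.59150645 0.23673237 0.047     ]
t 0.45 pos [ 0.1491 -0.6583  0.2453] yaw 12.77 w 0.0876 F [-0.3  0.3  0.5]
call 0 shift [0.06  0.758 0.625] turn [ 0.083 -0.    -0.   ]
call 1 shift [0.06  0.797 0.574] turn [ 0.083 -0.    -0.   ]
call 2 shift [0.06  0.833 0.52 ] turn [ 0.083 -0.    -0.   ]
call 3 shift [0.06  0.865 0.465] turn [ 0.083 -0.    -0.   ]
call 4 shift [0.06  0.894 0.407] turn [ 0.083 -0.    -0.   ]
```

Call:
{"fn": "send_rows", "kwargs": {
  "plan": [
    [[0.02,0.25,0.21],[0.03,0,0]],
    [[0.03,0.5,0.42],[0.06,0,0]],
    [[0.06,0.76,0.625],[0.083,0,0]],
    [[0.06,0.76,0.625],[0.083,0,0]],
    [[0.06,0.76,0.625],[0.083,0,0]]
  ],
  "jaw": 1,
  "force": 30
}}

```text
time_s: 0.95
tcp_pos: [0.2162, -0.5257, 0.2371]
eef_rot: [-61.9, 89.9, -52.8]
contact_force: [-0.2, -0.4, -0.3]
gripper_width: 0.0877
```

Call:
{"fn": "send_rows", "kwargs": {
  "plan": [
    [[0.02,0.27,0.19],[0.03,0,0]],
    [[0.03,0.54,0.38],[0.06,0,0]],
    [[0.06,0.8,0.574],[0.083,0,0]],
    [[0.06,0.8,0.574],[0.083,0,0]],
    [[0.06,0.8,0.574],[0.083,0,0]]
  ]
}}

```text
time_s: 1.45
tcp_pos: [0.2828, -0.3936, 0.2285]
eef_rot: [-56.2, 89.9, -50.6]
contact_force: [-0.8, -0.1, 0.2]
gripper_width: 0.0878
```

Call:
{"fn": "send_rows", "kwargs": {
  "plan": [
    [[0.02,0.28,0.17],[0.03,0,0]],
    [[0.03,0.56,0.34],[0.06,0,0]],
    [[0.06,0.833,0.52],[0.083,0,0]],
    [[0.06,0.833,0.52],[0.083,0,0]],
    [[0.06,0.833,0.52],[0.083,0,0]]
  ]
}}

```text
time_s: 1.95
tcp_pos: [0.3491, -0.262, 0.2195]
eef_rot: [-59.0, 89.9, -57.1]
contact_force: [-0.5, 0.1, 1.3]
gripper_width: 0.0877
```

Call:
{"fn": "send_rows", "kwargs": {
  "plan": [
    [[0.02,0.29,0.15],[0.03,0,0]],
    [[0.03,0.58,0.3],[0.06,0,0]],
    [[0.06,0.865,0.465],[0.083,0,0]],
    [[0.06,0.865,0.465],[0.083,0,0]],
    [[0.06,0.865,0.465],[0.083,0,0]]
  ]
}}

```text
time_s: 2.45
tcp_pos: [0.4148, -0.1309, 0.2102]
eef_rot: [-76.7, 89.9, -78.4]
contact_force: [0.4, -0.5, -0.6]
gripper_width: 0.0875
```

Call:
{"fn": "send_rows", "kwargs": {
  "plan": [
    [[0.02,0.3,0.13],[0.03,0,0]],
    [[0.03,0.6,0.27],[0.06,0,0]],
    [[0.06,0.894,0.407],[0.083,0,0]],
    [[0.06,0.894,0.407],[0.083,0,0]],
    [[0.06,0.894,0.407],[0.083,0,0]]
  ]
}}

```text
time_s: 2.95
tcp_pos: [0.4802, -0.0003, 0.2004]
eef_rot: [-102.4, 89.8, -108.0]
contact_force: [-0.4, -0.7, 0.3]
gripper_width: 0.0873
```

```bash
python3 - <<'E'
from h import *
a=r.capture('wrist'); save('w1.png',a['color'])
print(a['mtx'].round(1),a['pose'].round(3))
np.savez('w1.npz',**{k:a[k] for k in('color','range_z','mtx','pose')})
for n in ['pliers_grip','pliers_tips']:
  for d in r.find_in(a,n)[:2]: print(n,np.round(d['uv'],1),d['score'])
P,u,v=pts(a,fish=True)
m=(P[:,2]>.058)&(P[:,2]<.09)&(abs(P[:,0]-.48)<.09)&(abs(P[:,1])<.055)
Q=P[m]; print(len(Q),np.percentile(Q[:,2],[5,50,95]))
for s in(1,-1):
  H=Q[(Q[:,1]*s>.018)&(Q[:,0]<.505)&(Q[:,2]>.064)]; 
  if len(H)>3: print(s,len(H),H.mean(0).round(4),cv2.minAreaRect((H[:,:2]*1000).astype(np.float32)))
go([.48,0,.07],-6)
E
```

```text
[[309.7   0.  322.5]
 [  0.  309.7 198.7]
 [  0.    0.    1. ]] [[ 0.097  0.963  0.253  0.413]
 [ 0.995 -0.093 -0.029  0.008]
 [-0.004  0.254 -0.967  0.34 ]
 [ 0.     0.     0.     1.   ]]
pliers_grip [327.2 216.4] 0.88
pliers_tips [327.9 216.1] 0.72
pliers_tips [355.8 216.8] 0.28
1560 [0.06153016 0.0705416  0.0737632 ]
1 308 [0.4828 0.0334 0.0707] ((483.3059997558594, 33.70401382446289), (6.966346263885498, 45.0313835144043), 80.8800048828125)
-1 306 [ 0.4752 -0.0276  0.0705] ((478.68133544921875, -27.96991729736328), (8.049933433532715, 50.19143295288086), 88.63839721679688)
t 3.1 pos [ 0.4797 -0.0008  0.2009] yaw -5.69 w 0.0877 F [ 0.2  0.6 -0.1]
call 0 shift [0.873 0.008 0.001] turn [0.007 0.    0.003]
```

View pics/w1.png

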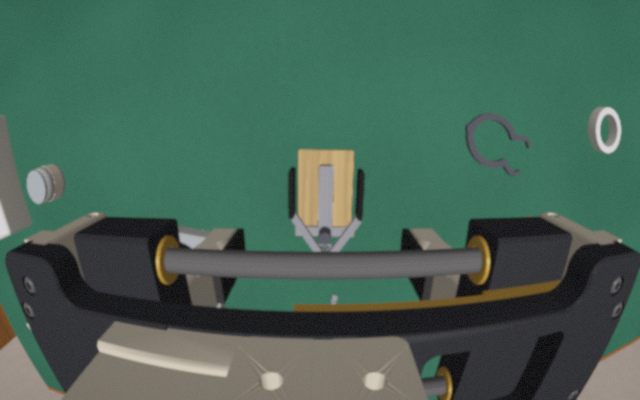

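The wrist view shows the pliers at (325,205). The handles at u=292 and u=360 sit symmetrically between the open fingers. I'll descend on the grip point.

Call:
{"fn": "send_rows", "kwargs": {
  "plan": [
    [[0.2,0.02,0],[0.02,0,0]],
    [[0.42,0.02,0],[0.02,0,0]],
    [[0.64,0.02,0],[0.02,0,0]],
    [[0.82,0.02,0],[0.02,0,0]],
    [[0.92,0.02,0],[0.02,0,0]]
  ]
}}

```text
time_s: 3.6
tcp_pos: [0.4786, -0.0002, 0.0612]
eef_rot: [-114.3, 89.8, -121.1]
contact_force: [0.4, 0.4, -0.2]
gripper_width: 0.088
```

Call:
{"fn": "send_rows", "kwargs": {
  "plan": [
    [[0,0,0],[0,0,0]],
    [[0,0,0],[0,0,0]],
    [[0,0,0],[0,0,0]],
    [[0,0,0],[0,0,0]],
    [[0,0,0],[0,0,0]]
  ],
  "jaw": 0.41,
  "force": 25
}}

```text
time_s: 4.1
tcp_pos: [0.4793, -0.0002, 0.0623]
eef_rot: [-85.4, 89.8, -92.1]
contact_force: [-0.1, -2.3, 4.0]
gripper_width: 0.0624
```

```bash
python3 - <<'E'
from h import *
a=r.capture('wrist'); P,u,v=pts(a,fish=True)
m=(P[:,2]>.058)&(P[:,2]<.09)&(abs(P[:,0]-.48)<.09)&(abs(P[:,1])<.055)
b=r.capture('top'); P2,u2,v2=pts(b)
A=cv2.resize(a['color'][100:320,200:440],None,fx=2,fy=2,interpolation=cv2.INTER_CUBIC)
B=cv2.resize(b['color'][190:300,270:370],(400,440),interpolation=cv2.INTER_CUBIC)
save('g1.png',np.hstack([A,B])); go([.479,.0015,.2],-6.7)
E
```

```text
t 4.2 pos [ 4.792e-01 -3.000e-04  6.220e-02] yaw -6.71 w 0.0619 F [-0.5 -3.9  7.3]
call 0 shift [-0.919  0.008 -0.003] turn [-0.    -0.     0.004]
```

View pics/g1.png

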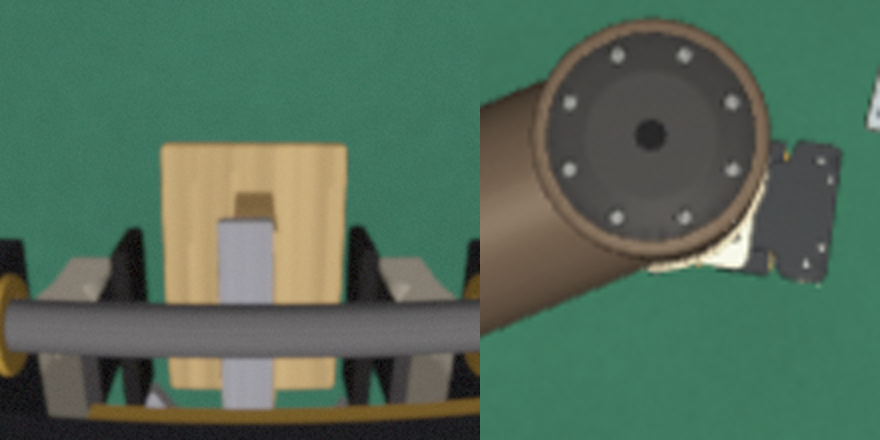

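Call:
{"fn": "send_rows", "kwargs": {
  "plan": [
    [[-0.1,0,0],[0,0,0]],
    [[-0.25,0,0],[0,0,0]],
    [[-0.4,0,0],[0,0,0]],
    [[-0.55,0,0],[0,0,0]],
    [[-0.6,0,0],[0,0,0]]
  ]
}}

```text
time_s: 4.7
tcp_pos: [0.4802, 0.0006, 0.1543]
eef_rot: [-25.7, 89.8, -32.4]
contact_force: [0.4, 0.6, -1.3]
gripper_width: 0.0621
```

```bash
python3 - <<'E'
from h import *
a=r.capture('scene'); save('s2.png',a['color'],(220,120,460,300),3)
go([.485,.2135,.14],12.3,2)
E
```

```text
t 4.75 pos [0.4802 0.0006 0.1544] yaw -6.68 w 0.0617 F [ 0.5  1.  -0.6]
call 0 shift [ 0.047  0.707 -0.067] turn [-0.211  0.002  0.001]
call 1 shift [0.047 0.708 0.051] turn [-0.211  0.002  0.001]
```

View pics/s2.png

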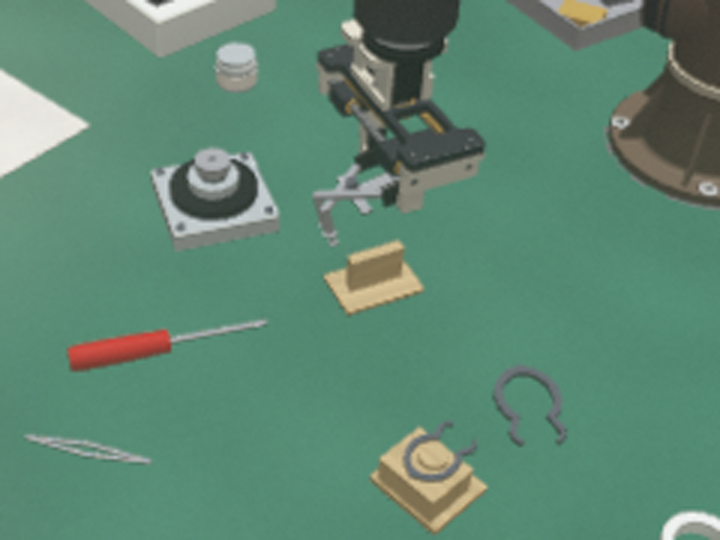

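Pliers are lifted and level: tips at (330,240) in the crop, and the ring on its stand at (435,455) with its gap towards the arm. I'll move above the ring.

Call:
{"fn": "send_rows", "kwargs": {
  "plan": [
    [[0.01,0.2,-0.02],[-0.05,0,0]],
    [[0.02,0.42,-0.03],[-0.11,0,0]],
    [[0.035,0.6,-0.06],[-0.18,0,0]],
    [[0.047,0.707,-0.067],[-0.211,0,0]],
    [[0.047,0.707,-0.067],[-0.211,0,0]]
  ]
}}

```text
time_s: 5.25
tcp_pos: [0.4823, 0.1085, 0.146]
eef_rot: [-55.8, 89.8, -52.9]
contact_force: [0.3, -0.9, -2.5]
gripper_width: 0.0616
```

Call:
{"fn": "send_rows", "kwargs": {
  "plan": [
    [[0.01,0.2,0.02],[-0.05,0,0]],
    [[0.02,0.42,0.03],[-0.11,0,0]],
    [[0.035,0.6,0.045],[-0.18,0,0]],
    [[0.047,0.707,0.051],[-0.211,0,0]],
    [[0.047,0.707,0.051],[-0.211,0,0]]
  ]
}}

```text
time_s: 5.75
tcp_pos: [0.4844, 0.2155, 0.1378]
eef_rot: [-87.4, 89.8, -74.9]
contact_force: [-0.4, 0.3, -2.1]
gripper_width: 0.0618
```

```bash
python3 - <<'E'
from h import *
a=r.capture('scene'); save('s3.png',a['color'],(310,200,430,300),6)
np.savez('s3.npz',**{k:a[k] for k in('color','range_z','mtx','pose')})
b=r.capture('top'); save('t3.png',b['color'],(180,150,280,250),6)
for n in ['ring_gap','ring_centre','pliers_tips']:
  print(n,[(np.round(d['uv'],1),round(d['score'],2)) for d in r.find_in(a,n)][:3],[(np.round(d['uv'],1),round(d['score'],2)) for d in r.find_in(b,n)][:3])
go([.485,.2135,.0837],12.3)
def proj(P):
    q=np.linalg.inv(a['pose'])@np.r_[P,1]; q=a['mtx']@(q[:3]/q[2]); return ((q[:2]-[310,200])*6).round(0)
s=r.get_state(); R=Ro.from_euler('xyz',s['eef_rot'],degrees=True).as_matrix(); p=s['tcp_pos']
for nm,o in dict(tip=(.0415,0,.075),toeL=(.050,.0035,.075),toeR=(.050,-.0035,.075)).items(): print(nm,proj(p+R@np.array(o)))
print('gap',proj([.5583,.2295,.0445]),'c',proj([.5915,.2367,.047]))
E
```

```text
ring_gap [(array([400.9, 251.1]), 0.52), (array([358.9, 271.4]), 0.48)] [(array([243.4, 260.6]), 0.71), (array([215.6, 196.4]), 0.61)]
ring_centre [(array([389.4, 253.4]), 0.67), (array([365.4, 277.1]), 0.44)] [(array([236.8, 259.5]), 0.59), (array([219.5, 207.4]), 0.53), (array([217.7, 184.5]), 0.49)]
pliers_tips [(array([385.5, 233.9]), 0.8)] [(array([221.3, 204.6]), 0.41)]
t 6.15 pos [0.4845 0.2141 0.1388] yaw 12.38 w 0.0618 F [-0.5  1.5 -2. ]
call 0 shift [ 0.368 -0.003  0.002] turn [0.002 0.002 0.003]
tip [380. 302.]
toeL [384. 319.]
toeR [372. 310.]
gap [366. 379.] c [315. 416.]
```

View pics/s3.png

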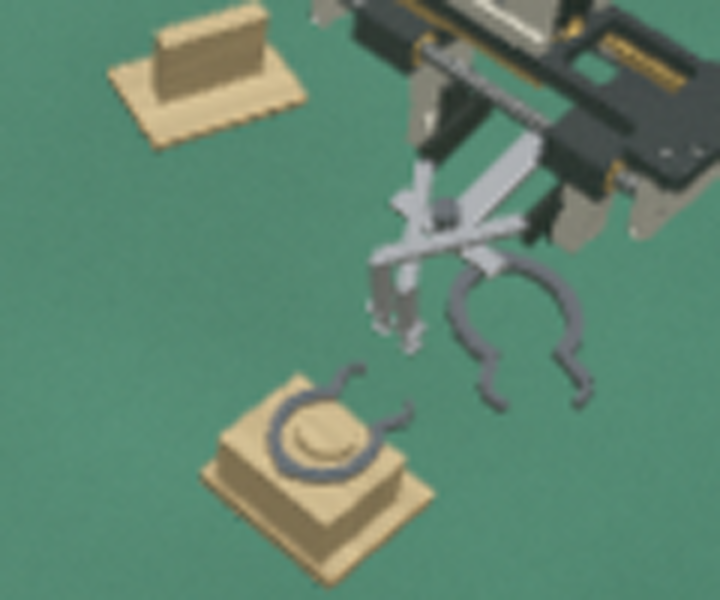

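```bash
cat > fit.py <<'E'
from h import *
from scipy.optimize import least_squares
def ring(f,box,z,show):
    p=dict(np.load(f)); c=p['color'].astype(float); u0,v0,u1,v1=box
    sub=cv2.resize(c[v0:v1,u0:u1].astype(np.float32),None,fx=4,fy=4,interpolation=cv2.INTER_CUBIC)
    m=(sub.max(2)<112)&(sub.max(2)-sub.min(2)<28)&(sub.mean(2)<100)
    n,l,st,_=cv2.connectedComponentsWithStats(m.astype(np.uint8)); k=1+np.argmax(st[1:,4]); m=l==k
    vv,uu=np.nonzero(m); 
    W=np.array([pix(p,u0+(a+.5)/4-.5,v0+(b+.5)/4-.5,z)[:2] for a,b in zip(uu,vv)])
    cv2.imwrite('pics/'+show,np.hstack([sub[:,:,::-1],np.repeat(m[...,None]*255.,3,2)]))
    C=W.mean(0); ev,V=np.linalg.eigh(np.cov((W-C).T)); ax=V[:,1]*np.sign(V[0,1]); yaw=np.degrees(np.arctan2(ax[1],ax[0]))
    L=(W-C)@np.c_[ax,[-ax[1],ax[0]]]
    q=L[L[:,0]>np.percentile(L[:,0],35)]
    s=least_squares(lambda t:np.hypot(q[:,0]-t[0],q[:,1]-t[1])-t[2],[0.005,0,.02]).x
    cen=C+np.c_[ax,[-ax[1],ax[0]]]@s[:2]
    print(f,len(W),'yaw',yaw.round(2),'circle c',cen.round(4),'rad',s[2].round(4),'extent x',(L[:,0].min().round(4),L[:,0].max().round(4)),'c local',s[:2].round(4),'y ext',np.percentile(L[:,1],[0,100]).round(4))
ring('top.npz',(200,172,245,215),.0445,'f1.png')
ring('s3.npz',(345,255,385,290),.0445,'f2.png')
p=dict(np.load('s3.npz'));P,u,v=pts(p)
m=(u>=368)&(u<384)&(v>=240)&(v<262)&(P[:,2]>.05)&(P[:,2]<.13)
Q=P[m]; Q=Q[np.argsort(Q[:,2])]; print('tip pts',len(Q)); print(Q[:14].round(4)); 
# steel tips in top-of-line: mean of those lower than .115 
print(Q[Q[:,2]<.115].mean(0).round(4))
s=r.get_state(); R=Ro.from_euler('xyz',s['eef_rot'],degrees=True).as_matrix(); print('pred tip',(s['tcp_pos']+R@[.0415,0,.075]).round(4))
E
python3 fit.py
```

```text
top.npz 1549 yaw 25.68 circle c [0.5931 0.2396] rad 0.0218 extent x (np.float64(-0.041), np.float64(0.0305)) c local [ 0.0045 -0.0013] y ext [-0.0243  0.0248]
s3.npz 53 yaw -7.56 circle c [0.5655 0.2557] rad 0.0018 extent x (np.float64(-0.0049), np.float64(0.0051)) c local [0.0018 0.0003] y ext [-0.0016  0.0015]
tip pts 124
[[0.5473 0.2375 0.0675]
 [0.5503 0.2239 0.0676]
 [0.5453 0.2391 0.0681]
 [0.5478 0.2337 0.0681]
 [0.5422 0.2391 0.0703]
 [0.5497 0.2269 0.0704]
 [0.5522 0.2215 0.0705]
 [0.5477 0.2243 0.0706]
 [0.5454 0.2257 0.0706]
 [0.5408 0.237  0.0714]
 [0.5479 0.2375 0.0721]
 [0.5512 0.2242 0.0727]
 [0.547  0.2402 0.0744]
 [0.551  0.2271 0.0796]]
[0.5526 0.2331 0.0913]
pred tip [0.5579 0.23   0.0974][ WARN:0@0.897] global loadsave.cpp:1063 imwrite_ Unsupported depth image for selected encoder is fallbacked to CV_8U.
```

```bash
cat > fit2.py <<'E'
from h import *
from scipy.optimize import minimize
def proj(p,P):
    q=(np.c_[P,np.ones(len(P))]@np.linalg.inv(p['pose']).T)[:,:3]; q=q@p['mtx'].T; return q[:,:2]/q[:,2:]
th=np.radians(np.arange(-115,116,3))
def arc(rr,c,yaw,z):
    a=th+np.radians(yaw); return np.c_[c[0]+rr*np.cos(a),c[1]+rr*np.sin(a),np.full(len(a),z)]
def fit(p,g,x0=(.5915,.238),yaw=12.5,z=.0445):
    def s(rr,c,zz=z):
        uv=proj(p,arc(rr,c,yaw,zz)).astype(np.float32); return cv2.remap(g,uv[:,0],uv[:,1],cv2.INTER_LINEAR)[:,0].mean()
    f=lambda c:sum(s(k,c) for k in(.019,.0205,.022))/3-.5*s(.0265,c)-.5*s(.0145,c)
    best=min(((f((x0[0]+i*.001,x0[1]+j*.001)),x0[0]+i*.001,x0[1]+j*.001) for i in range(-12,13) for j in range(-12,13)))
    o=minimize(f,best[1:],method='Nelder-Mead',options=dict(xatol=1e-5,initial_simplex=np.array(best[1:])+np.array([[0,0],[.001,0],[0,.001]])))
    return o.x.round(4),round(o.fun,1)
t=dict(np.load('top.npz')); s=dict(np.load('s3.npz'))
for n,p in(('top',t),('scene',s)):
    g=p['color'][:,:,0].astype(np.float32)  # red: wood bright
    print(n,*fit(p,g))
# scene pinhole check: platform/rest depth
P,u,v=pts(s); m=(u>340)&(u<388)&(v>258)&(v<300)&(P[:,2]>.036)&(P[:,2]<.06); Q=P[m]
print('scene plat',cv2.minAreaRect((Q[:,:2]*1000).astype(np.float32)),np.median(Q[:,2]))
# yaw by ears: dark in the ear zone, top
E
python3 fit2.py
```

```text
top [0.595  0.2399] -95.1
scene [0.5961 0.2449] -72.6
scene plat ((589.2384643554688, 242.35443115234375), (80.25574493408203, 65.89244079589844), 13.710031509399414) 0.041159679067611865
```

```bash
python3 - <<'E'
from h import *
s=dict(np.load('s3.npz'))
f=lambda x,y,z: pix(s,310+x/6-.4,200+y/6-.4,z).round(4)
for z in(.086,.0888): print(z,'toes',f(378,325,z),f(411,345,z),'mid',f(394.5,335,z))
print('neck tops (z .1034+?)',f(380,262,.1088+.006),f(410,285,.1088+.006))
print('boss top',f(328,432,.047),'ear ends L,R',f(359,370,.0445),f(407,408,.0445),'heel',f(283,465,.0445))
g=s['color'][200+35:200+75,310+25:310+75]; save('z3.png',g,None,14)
P,u,v=pts(s)
for vv in range(240,262): 
  m=(v==vv)&(u>=368)&(u<=384)&(P[:,2]>.06); print(vv,[(int(a),*(b*1000).round().astype(int)) for a,b in zip(u[m],P[m])]) if vv in(246,250,254,256,258) else 0
E
```

```text
0.086 toes [0.5597 0.2313 0.086 ] [0.5541 0.2476 0.086 ] mid [0.5569 0.2395 0.086 ]
0.0888 toes [0.5614 0.233  0.0888] [0.5558 0.2493 0.0888] mid [0.5586 0.2412 0.0888]
neck tops (z .1034+?) [0.555  0.2212 0.1148] [0.5518 0.2382 0.1148]
boss top [0.5919 0.245  0.047 ] ear ends L,R [0.558  0.2224 0.0445] [0.5524 0.2506 0.0445] heel [0.618  0.2482 0.0445]
246 [(372, np.int64(562), np.int64(227), np.int64(114)), (373, np.int64(560), np.int64(228), np.int64(113)), (374, np.int64(555), np.int64(227), np.int64(109)), (376, np.int64(556), np.int64(235), np.int64(119)), (377, np.int64(556), np.int64(239), np.int64(122)), (378, np.int64(554), np.int64(240), np.int64(122))]
250 [(372, np.int64(558), np.int64(225), np.int64(94)), (373, np.int64(557), np.int64(227), np.int64(95)), (374, np.int64(554), np.int64(229), np.int64(95)), (375, np.int64(548), np.int64(226), np.int64(89)), (376, np.int64(558), np.int64(240), np.int64(109)), (377, np.int64(557), np.int64(242), np.int64(110)), (378, np.int64(552), np.int64(241), np.int64(107)), (379, np.int64(548), np.int64(240), np.int64(103))]
254 [(372, np.int64(552), np.int64(222), np.int64(70)), (373, np.int64(551), np.int64(224), np.int64(73)), (374, np.int64(548), np.int64(224), np.int64(71)), (375, np.int64(545), np.int64(226), np.int64(71)), (376, np.int64(554), np.int64(238), np.int64(88)), (377, np.int64(553), np.int64(240), np.int64(90)), (378, np.int64(550), np.int64(241), np.int64(89)), (379, np.int64(546), np.int64(241), np.int64(87)), (380, np.int64(544), np.int64(242), np.int64(87))]
256 [(378, np.int64(552), np.int64(244), np.int64(85)), (379, np.int64(541), np.int64(237), np.int64(71))]
258 [(377, np.int64(547), np.int64(237), np.int64(68)), (378, np.int64(545), np.int64(239), np.int64(68))]
```

View pics/z3.png

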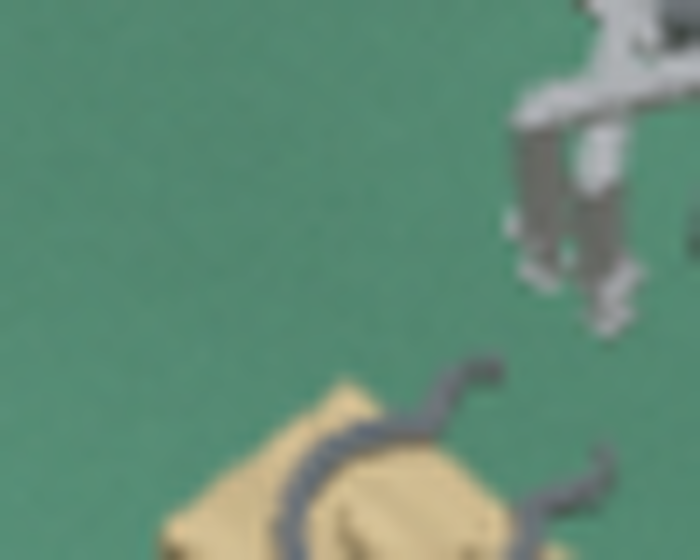

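The toes are 13 mm apart at 62 mm jaw, so they'd be about 22 mm over all, which is too wide for the gap. I'll open slightly to 66 mm and come down to just above the ring for a relative look.

Call:
{"fn": "send_rows", "kwargs": {
  "plan": [
    [[0.05,0,0.01],[0,0,0]],
    [[0.1,0,0.02],[0,0,0]],
    [[0.16,0,0.02],[0,0,0]],
    [[0.22,0,0.02],[0,0,0]],
    [[0.26,0,0.02],[0,0,0]]
  ],
  "jaw": 0.49
}}

```text
time_s: 6.65
tcp_pos: [0.4872, 0.2143, 0.0985]
eef_rot: [-88.5, 89.8, -76.1]
contact_force: [0.5, 0.1, -0.9]
gripper_width: 0.0654
```

```bash
cat > look.py <<'E'
import sys
from h import *
L=[r.capture('scene') for _ in range(3)]
a=L[-1]; a['color']=np.mean([x['color'] for x in L],0).astype(np.uint8)
np.savez('s4.npz',**{k:a[k] for k in('color','range_z','mtx','pose')})
u0,v0,u1,v1=map(int,sys.argv[2:6])
save(sys.argv[1],a['color'],(u0,v0,u1,v1),14)
go([.4872,.2144,.0837],12.4)
E
python3 look.py s4.png 345 245 395 285
```

```text
t 6.8 pos [0.4871 0.2143 0.0991] yaw 12.38 w 0.0653 F [-0.7 -0.4 -1.6]
call 0 shift [0.103 0.001 0.   ] turn [-0.    -0.     0.004]
```

View pics/s4.png

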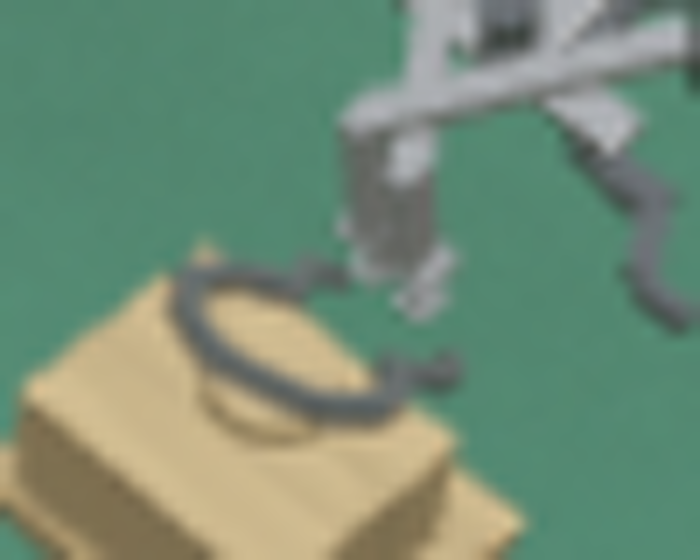

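The ring's ears have been pushed down and its heel lifted. The left toe, at about (365,265), seems to be resting on the left ear, so the tips are lower than assumed and slightly to -y. I'll back up straight and measure the pliers' sag.

Call:
{"fn": "send_rows", "kwargs": {
  "plan": [
    [[-0.03,0,0],[0,0,0]],
    [[-0.06,0,0],[0,0,0]],
    [[-0.1,0,0],[0,0,0]],
    [[-0.14,0,0],[0,0,0]],
    [[-0.18,0,0],[0,0,0]]
  ]
}}

```text
time_s: 7.3
tcp_pos: [0.4873, 0.2146, 0.1271]
eef_rot: [-76.3, 89.8, -64.0]
contact_force: [0.7, -0.5, -1.3]
gripper_width: 0.0652
```

```bash
cp s4.npz s4a.npz; python3 look.py s5.png 345 235 395 285; python3 - <<'E'
from h import *
s=r.get_state(); R=Ro.from_euler('xyz',s['eef_rot'],degrees=True).as_matrix()
for f,pos in(('s3.npz',[.4845,.2141,.1388]),('s4a.npz',[.4871,.2143,.0991]),('s4.npz',s['tcp_pos'])):
    p=dict(np.load(f)); P,u,v=pts(p); T=(P-np.array(pos))@R*1000
    c=p['color'][v,u].astype(int)
    met=(c[:,1]-c[:,0]<22)&(abs(T[:,1])<32)&(T[:,2]>20)&(T[:,2]<95)&(T[:,0]<75)&(T[:,0]>-15)
    T=T[met]; print(f,len(T))
    for a in range(20,95,8):
        q=T[(T[:,2]>=a)&(T[:,2]<a+8)]
        if len(q)>3: print(a,len(q),'down',np.percentile(q[:,0],[5,25,50,75,95]).round(0),'y',np.percentile(q[:,1],[5,50,95]).round(0))
E
```

```text
t 7.45 pos [0.4874 0.2147 0.1269] yaw 12.38 w 0.0653 F [ 0.4  0.  -1.4]
call 0 shift [ 0.288 -0.001 -0.002] turn [-0.001  0.002  0.003]
s3.npz 303
20 31 down [-2.  1.  8. 13. 17.] y [-26.   0.  31.]
28 30 down [-1.  1.  8. 14. 19.] y [-24.  16.  29.]
36 56 down [-0.  3. 11. 19. 21.] y [-22.  15.  29.]
44 53 down [ 1.  5. 10. 14. 20.] y [-18.   4.  23.]
52 19 down [ 5.  6.  8. 13. 22.] y [-6.  8. 17.]
60 38 down [ 8. 11. 44. 58. 68.] y [-4.  5. 13.]
68 57 down [11. 17. 35. 45. 54.] y [-6.  1. 13.]
76 19 down [12. 17. 22. 27. 32.] y [-4. -1. 13.]
s4a.npz 333
20 33 down [-2.  2. 11. 14. 17.] y [-30.   1.  30.]
28 28 down [ 1.  2.  9. 15. 19.] y [-24.   6.  30.]
36 62 down [ 1.  5. 15. 19. 22.] y [-23.  10.  29.]
44 41 down [-0.  3.  7. 11. 18.] y [-13.   5.  19.]
52 17 down [ 6.  8. 12. 14. 17.] y [-10.   6.  13.]
60 34 down [ 7.  9. 49. 63. 69.] y [-6.  4. 11.]
68 62 down [11. 19. 34. 52. 67.] y [-8.  3. 11.]
76 25 down [10. 15. 21. 35. 64.] y [-9. -2. 24.]
84 20 down [54. 56. 58. 61. 62.] y [-14.  -4.  24.]
92 11 down [53. 54. 58. 59. 61.] y [-20.   2.  24.]
s4.npz 295
20 33 down [-5. -0.  7. 13. 15.] y [-29.  -1.  30.]
28 26 down [-2.  1.  7. 11. 15.] y [-26.   7.  30.]
36 55 down [-2.  4. 11. 16. 19.] y [-22.  16.  27.]
44 51 down [-1.  2.  6. 13. 18.] y [-18.   4.  21.]
52 20 down [ 3.  5.  7. 13. 15.] y [-10.   6.  15.]
60 32 down [ 5.  7. 29. 62. 67.] y [-3.  6. 11.]
68 54 down [ 8. 15. 28. 43. 53.] y [-5.  4. 10.]
76 24 down [ 9. 16. 20. 26. 35.] y [-5. -1.  9.]
```

View pics/s5.png

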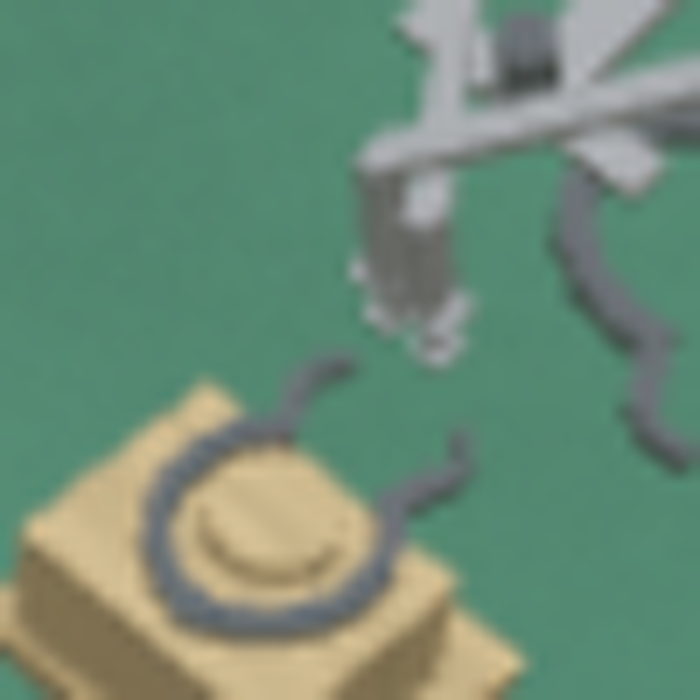

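The ring fell back flat on the stand: boss (275,535), ear ends (345,362) and (462,440). The toes at (385,325) and (440,360) look lower than a level tool would put them. I'll measure the pitch against the level profile from the first top view.

```bash
python3 - <<'E'
from h import *
s=r.get_state(); R=Ro.from_euler('xyz',s['eef_rot'],degrees=True).as_matrix()
print(s['tcp_pos'])
def prof(f,pos,R,lab):
    p=dict(np.load(f)); P,u,v=pts(p); T=(P-np.array(pos))@R*1000; c=p['color'][v,u].astype(int)
    m=(c[:,1]-c[:,0]<22)&(abs(c[:,0]-c[:,2])<35)&(abs(T[:,1])<40)&(T[:,2]>-30)&(T[:,2]<95)&(T[:,0]<75)&(T[:,0]>-22)
    T=T[m]; print(lab)
    for a in range(-20,92,8):
        q=T[(T[:,2]>=a)&(T[:,2]<a+8)]
        if len(q)>4: print(a,len(q),'down',np.percentile(q[:,0],[3,10,25,50]).round(1),'y',np.percentile(q[:,1],[5,50,95]).round(0), 'centre |y|<8:',np.percentile(q[abs(q[:,1])<9,0],[10,50]).round(1) if (abs(q[:,1])<9).sum()>2 else '')
prof('top.npz',[.480,.0005,.063],Rt(-6.7),'level,top')
prof('s3.npz',[.4845,.2141,.1388],R,'s3 now')
prof('s4.npz',s['tcp_pos'],R,'s5 now')
E
```

```text
[0.48741895 0.21466384 0.12686968]
level,top
-20 33 down [-8.9 -8.6 -7.8  5.8] y [-32.  -0.  33.] centre |y|<8: [5.3 6.7]
-12 27 down [-9.8 -8.  -6.2  4.5] y [-31.   3.  32.] centre |y|<8: [3.9 7.3]
-4 34 down [-12.3 -10.7  -7.9   4.8] y [-32.   2.  33.] centre |y|<8: [3.7 6.8]
4 26 down [-9.8 -8.5 -4.6  4.9] y [-32.   2.  32.] centre |y|<8: [3.9 8.3]
12 33 down [-9.1 -8.4 -7.1  4.4] y [-32.  -1.  33.] centre |y|<8: [4.1 6.9]
20 35 down [-9.7 -8.7 -6.9  1.8] y [-32.   0.  31.] centre |y|<8: [2.5 6.2]
28 46 down [-12.2 -11.   -5.8   0.7] y [-26.   1.  27.] centre |y|<8: [-7.4  6.3]
36 77 down [-13.2 -11.4  -6.8   1.2] y [-27.  -0.  26.] centre |y|<8: [-12.5  -8.4]
44 33 down [-13.2 -11.1  -8.4  -2. ] y [-26.  -2.  19.] centre |y|<8: [-13.6  -8.4]
52 30 down [-10.3  -9.2  -7.1  -4.2] y [-17.  -1.  13.] centre |y|<8: [-7.7 -4.5]
60 20 down [-10.   -8.6  -6.2  -4.1] y [-9. -1.  6.] centre |y|<8: [-8.7 -4.1]
68 25 down [-11.4  -9.   -7.3  -3.2] y [-8. -1.  7.] centre |y|<8: [-9.1 -3.2]
76 6 down [-9.2 -7.2 -4.  -1. ] y [-7.  0.  7.] centre |y|<8: [-7.2 -1. ]
s3 now
-20 18 down [-3.1 -0.6 
[... 1300 characters left out ...]
.  8.1]
12 54 down [-16.9 -12.   -4.5   4.2] y [-38.   1.  36.] centre |y|<8: [ 9.2 10.6]
20 41 down [-5.3 -4.4 -0.4  6.5] y [-29.   4.  33.] centre |y|<8: [12.  12.7]
28 27 down [-2.7 -1.3  0.8  7.1] y [-26.   7.  31.] centre |y|<8: [11.8 13.9]
36 55 down [-2.1 -0.4  3.5 11.4] y [-22.  16.  27.] centre |y|<8: [-2.2  2.3]
44 51 down [-1.8 -0.4  2.1  5.6] y [-18.   4.  21.] centre |y|<8: [-1.5  2.7]
52 20 down [2.5 3.7 5.2 7.1] y [-10.   6.  15.] centre |y|<8: [ 3.1 11.5]
60 32 down [ 4.7  5.   6.8 29.4] y [-3.  6. 11.] centre |y|<8: [ 5.2 29.4]
68 54 down [ 7.4  9.3 15.1 27.9] y [-5.  4. 10.] centre |y|<8: [ 9.2 20.9]
76 24 down [ 7.8 10.7 15.9 20. ] y [-5. -1.  9.] centre |y|<8: [10.6 20. ]
```

```bash
python3 - <<'E'
from h import *
from fit2 import proj,fit
p=dict(np.load('s4.npz')); s=r.get_state(); R=Ro.from_euler('xyz',s['eef_rot'],degrees=True); t=np.array(s['tcp_pos'])
Rp=(R*Ro.from_euler('y',11.5,degrees=True)).as_matrix()
ob=np.array([[440,360],[385,325]])/14+[344.5,234.5]
pr=proj(p,np.array([t+Rp@[.05,-.00485*k,.075] for k in(-1,1)]))
print('toes obs',ob,'pred',pr,'bias',(ob-pr).mean(0))
b=(ob-pr).mean(0)
f=lambda x,y,z:pix(p,x/14+344.5-b[0],y/14+234.5-b[1],z).round(4)
print('boss',f(275,535,.047),'earL',f(345,362,.0445),'earR',f(462,440,.0445),'heel',f(235,625,.0445))
print('ring fit scene',fit(p,p['color'][:,:,0].astype(np.float32)))
J=[proj(p,np.array([[.592,.24,.0445]]))[0],proj(p,np.array([[.602,.24,.0445]]))[0],proj(p,np.array([[.592,.25,.0445]]))[0]]
print(J[1]-J[0],J[2]-J[0])
E
```

```text
top [0.595  0.2399] -95.1
scene [0.5961 0.2449] -72.6
scene plat ((589.2384643554688, 242.35443115234375), (80.25574493408203, 65.89244079589844), 13.710031509399414) 0.041159679067611865
toes obs [[375.92857143 260.21428571]
 [372.         257.71428571]] pred [[375.36452907 258.12021658]
 [372.60518054 256.03699234]] bias [-0.02056909  1.88568125]
boss [0.5907 0.2428 0.047 ] earL [0.5529 0.2142 0.0445] earR [0.5449 0.2411 0.0445] heel [0.6081 0.2546 0.0445]
ring fit scene (array([0.5958, 0.2463]), np.float64(-72.9))
[-3.08515229  1.53969303] [2.2275799 2.6385802]
```

Call:
{"fn": "send_rows", "kwargs": {
  "plan": [
    [[0,0,0],[0,-0.06,0]],
    [[0,0,-0.01],[0,-0.12,0]],
    [[0,0,-0.018],[0,-0.18,0]],
    [[0,0,-0.018],[0,-0.256,0]],
    [[0,0,-0.018],[0,-0.256,0]]
  ]
}}

```text
time_s: 7.95
tcp_pos: [0.4828, 0.2125, 0.126]
eef_rot: [-1.1, 78.5, 11.3]
contact_force: [1.0, 0.0, -2.0]
gripper_width: 0.0654
```

```bash
cat > pitch.py <<'E'
from h import *
from scipy.stats import theilslopes
def pitch(yaw=12.4,n=4):
    s=r.get_state(); B=Rt(yaw); S=[]
    for _ in range(n):
        p=r.capture('scene'); P,u,v=pts(p); T=(P-s['tcp_pos'])@B*1000; c=p['color'][v,u].astype(int)
        m=(c[:,1]-c[:,0]<22)&(abs(c[:,0]-c[:,2])<35)&(abs(T[:,1]-0)<7)&(T[:,2]>-14)&(T[:,2]<34)&(T[:,0]<25)&(T[:,0]>0); S.append(T[m])
    S=np.vstack(S); k=theilslopes(S[:,0],S[:,2]); print('spine n',len(S),'pitch down deg',np.degrees(np.arctan(k[0])).round(1),'down at 0',round(k[1],1),'y med',np.median(S[:,1]).round(1))
    return p
if __name__=='__main__':
    p=pitch(); np.savez('s6.npz',**{k:p[k] for k in('color','range_z','mtx','pose')})
    s=r.get_state(); print(s['tcp_pos'],s['eef_rot'],s['gripper_width'],s['contact_force'])
    R=Ro.from_euler('xyz',s['eef_rot'],degrees=True).as_matrix(); print(R.round(3))
E
python3 pitch.py
```

```text
spine n 220 pitch down deg 1.9 down at 0 7.2 y med 1.6
[0.48533902 0.2146416  0.12714908] [-0.69012323 78.42800549 11.70668441] 0.06517149416204213 [ 0.23319122  0.00258843 -1.65798312]
[[ 0.196 -0.214  0.957]
 [ 0.041  0.977  0.211]
 [-0.98  -0.002  0.201]]
```

Call:
{"fn": "send_rows", "kwargs": {
  "plan": [
    [[0.04,0,-0.008],[0,0,0]],
    [[0.08,0,-0.016],[0,0,0]],
    [[0.12,0,-0.025],[0,0,0]],
    [[0.16,0,-0.033],[0,0,0]],
    [[0.174,0,-0.036],[0,0,0]]
  ]
}}

```text
time_s: 8.65
tcp_pos: [0.4849, 0.2141, 0.0993]
eef_rot: [-1.0, 78.5, 11.4]
contact_force: [0.3, -0.2, -2.0]
gripper_width: 0.0654
```

```bash
python3 look.py s7.png 345 240 395 282; python3 pitch.py
```

```text
t 8.8 pos [0.4853 0.2145 0.1003] yaw 12.41 w 0.065 F [ 0.5 -0.1 -1.3]
call 0 shift [ 0.111 -0.003 -0.01 ] turn [-0.     0.257  0.004]
spine n 223 pitch down deg 1.5 down at 0 7.7 y med 1.3
[0.48547519 0.21476801 0.10083785] [-0.56885419 78.39511858 11.82527737] 0.06559151865379777 [-0.61146708 -0.01907997 -1.54460124]
[[ 0.197 -0.214  0.957]
 [ 0.041  0.977  0.21 ]
 [-0.98  -0.002  0.201]]
```

View pics/s7.png

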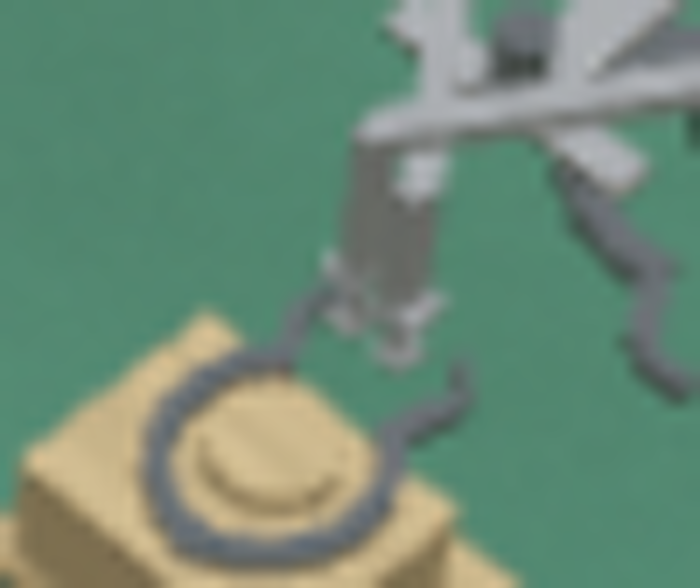

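Ring lies flat around the boss. The toes, centred at about (382,312), sit roughly 3.5 mm to -y and 2 to 3 mm short of the gap centre at (379,357) once I allow for the 7 mm still to drop. I'll shift, then descend.

Call:
{"fn": "send_rows", "kwargs": {
  "plan": [
    [[0.003,0.022,0.013],[0,0,0]],
    [[0.003,0.022,0.013],[0,0,0]],
    [[0.035,0.022,0.006],[0,0,0]],
    [[0.067,0.022,0.0],[0,0,0]],
    [[0.099,0.022,-0.007],[0,0,0]]
  ]
}}

```text
time_s: 9.5
tcp_pos: [0.4865, 0.2182, 0.0855]
eef_rot: [-0.6, 78.4, 11.8]
contact_force: [-0.2, 0.5, -1.7]
gripper_width: 0.0659
```

```bash
cat > chk.py <<'E'
from h import *
from fit2 import fit
p=dict(np.load('s6.npz')); L=[r.capture('scene') for _ in range(3)]
c=np.mean([x['color'].astype(float) for x in L],0); d=np.abs(c-p['color']).mean(2)
for n,b in dict(heel=(354,270,374,286),ringall=(352,260,378,286),bench=(300,290,340,320)).items(): print(n,d[b[1]:b[3],b[0]:b[2]].mean().round(1))
print(fit(p,p['color'][:,:,0].astype(np.float32)),fit(p,c[:,:,0].astype(np.float32)))
np.savez('s8.npz',color=c.astype(np.uint8),**{k:L[-1][k] for k in('range_z','mtx','pose')})
E
python3 chk.py|tail -4; cp s6.npz s6b.npz; python3 pitch.py; cp s6b.npz s6.npz
```

```text
heel 0.6
ringall 2.7
bench 0.8
(array([0.5957, 0.2463]), np.float64(-73.0)) (array([0.5957, 0.2463]), np.float64(-72.7))
spine n 236 pitch down deg 2.4 down at 0 7.3 y med 1.4
[0.48676322 0.21846349 0.08619369] [-0.54498603 78.38450854 11.85498236] 0.0653170975706598 [ 0.64431702  0.02748915 -1.82493082]
[[ 0.197 -0.215  0.957]
 [ 0.041  0.977  0.211]
 [-0.98  -0.002  0.201]]
```

The ring hasn't moved and the tips are down in the gap. Squeezing in stages.

Call:
{"fn": "send_rows", "kwargs": {
  "plan": [
    [[0,0,0],[0,0,0]],
    [[0,0,0],[0,0,0]],
    [[0,0,0],[0,0,0]],
    [[0,0,0],[0,0,0]],
    [[0,0,0],[0,0,0]]
  ],
  "jaw": 0.08,
  "force": 40
}}

```text
time_s: 10.35
tcp_pos: [0.4868, 0.2185, 0.0863]
eef_rot: [-0.5, 78.4, 11.9]
contact_force: [-0.1, 1.6, -1.1]
gripper_width: 0.0475
```

```bash
python3 chk.py|tail -4; python3 pitch.py; cp s6b.npz s6.npz
```

```text
heel 3.0
ringall 4.6
bench 0.8
(array([0.5957, 0.2463]), np.float64(-73.0)) (array([0.5958, 0.2467]), np.float64(-71.8))
spine n 210 pitch down deg 2.1 down at 0 8.0 y med 0.7
[0.48681919 0.21853348 0.08623774] [-0.52260798 78.37846268 11.87803215] 0.04726135876869945 [-0.56452399 -0.34115541 -1.08227954]
[[ 0.197 -0.215  0.957]
 [ 0.041  0.977  0.211]
 [-0.979 -0.002  0.201]]
```

Call:
{"fn": "send_rows", "kwargs": {
  "plan": [
    [[0,0,0],[0,0,0]],
    [[0,0,0],[0,0,0]],
    [[0,0,0],[0,0,0]],
    [[0,0,0],[0,0,0]],
    [[0,0,0],[0,0,0]]
  ],
  "jaw": -0.45
}}

```text
time_s: 11.2
tcp_pos: [0.4868, 0.2185, 0.0862]
eef_rot: [-0.5, 78.4, 11.9]
contact_force: [-0.5, 0.0, -1.7]
gripper_width: 0.0273
```

Call:
{"fn": "send_rows", "kwargs": {
  "plan": [
    [[0,0,0],[0,0,0]],
    [[0,0,0],[0,0,0]],
    [[0,0,0],[0,0,0]],
    [[0,0,0],[0,0,0]],
    [[0,0,0],[0,0,0]]
  ]
}}

```text
time_s: 11.7
tcp_pos: [0.4868, 0.2185, 0.0862]
eef_rot: [-0.5, 78.4, 11.9]
contact_force: [0.2, -0.2, -0.6]
gripper_width: 0.0273
```

```bash
python3 chk.py|tail -4; python3 pitch.py; cp s6b.npz s6.npz
```

```text
heel 10.9
ringall 11.6
bench 0.8
(array([0.5957, 0.2463]), np.float64(-73.0)) (array([0.5952, 0.2452]), np.float64(-37.7))
spine n 139 pitch down deg 3.0 down at 0 7.9 y med -1.7
[0.48678763 0.2184745  0.0862082 ] [-0.54184891 78.38369948 11.85434866] 0.027803382271967977 [-0.46371714 -0.14738047 -0.94518608]
[[ 0.197 -0.214  0.957]
 [ 0.041  0.977  0.21 ]
 [-0.98  -0.002  0.201]]
```

Call:
{"fn": "send_rows", "kwargs": {
  "plan": [
    [[-0.02,0,0.004],[0,0,0]],
    [[-0.05,0,0.01],[0,0,0]],
    [[-0.09,0,0.018],[0,0,0]],
    [[-0.15,0,0.03],[0,0,0]],
    [[-0.21,0,0.043],[0,0,0]]
  ]
}}

```text
time_s: 12.55
tcp_pos: [0.4868, 0.2186, 0.1193]
eef_rot: [-0.5, 78.4, 11.9]
contact_force: [-0.1, 0.1, -1.8]
gripper_width: 0.0278
```

Call:
{"fn": "send_rows", "kwargs": {
  "plan": [
    [[-0.05,0,0.01],[0,0,0]],
    [[-0.11,0,0.022],[0,0,0]],
    [[-0.17,0,0.035],[0,0,0]],
    [[-0.2,0,0.041],[0,0,0]],
    [[-0.21,0,0.043],[0,0,0]]
  ]
}}

```text
time_s: 13.05
tcp_pos: [0.4869, 0.2189, 0.1522]
eef_rot: [-0.3, 78.3, 12.1]
contact_force: [0.2, -0.9, -1.8]
gripper_width: 0.0274
```

```bash
python3 chk.py|tail -4; python3 pitch.py; python3 - <<'E'
from h import *
p=dict(np.load('s8.npz')); P,u,v=pts(p); s=r.get_state(); c=p['color'][v,u].astype(int)
T=(P-s['tcp_pos'])@Rt(12.4)*1000
m=(T[:,2]>60)&(T[:,2]<150)&(abs(T[:,1])<40)&(T[:,0]>15)&(T[:,0]<75)&(c[:,1]-c[:,0]<25)&(c[:,0]<150)
for a in range(60,150,6):
    q=T[m&(T[:,2]>=a)&(T[:,2]<a+6)]
    if len(q): print(a,len(q),'down',np.percentile(q[:,0],[10,50,90]).round(0),'y',np.percentile(q[:,1],[5,50,95]).round(0))
save('s9.png',p['color'],(325,215,405,290),10)
for n in ['ring_centre']: print([(np.round(d['uv'],1),round(d['score'],2)) for d in r.find_in(r.capture('scene'),n)])
E
```

```text
heel 17.5
ringall 14.0
bench 1.1
(array([0.5957, 0.2463]), np.float64(-73.0)) (array([0.5842, 0.2397]), np.float64(-12.5))
spine n 134 pitch down deg 2.1 down at 0 8.1 y med -1.9
[0.48659582 0.21846216 0.15105182] [-0.61729948 78.40885323 11.78268472] 0.02726481221826007 [ 0.5028929   0.46537232 -1.54482797]
[[ 0.197 -0.215  0.957]
 [ 0.041  0.977  0.211]
 [-0.98  -0.002  0.201]]
66 1 down [41. 41. 41.] y [26. 26. 26.]
72 29 down [21. 34. 54.] y [-22. -20.  31.]
78 44 down [20. 36. 44.] y [-26.  23.  29.]
84 9 down [42. 44. 46.] y [-22.  21.  26.]
90 14 down [44. 45. 48.] y [-21.   2.  27.]
96 10 down [44. 46. 47.] y [-22.   4.  31.]
102 12 down [46. 48. 49.] y [-24. -19.  31.]
108 12 down [47. 48. 50.] y [-25.   3.  30.]
114 12 down [47. 49. 51.] y [-21. -16.  28.]
120 16 down [48. 50. 52.] y [-20.  19.  27.]
126 24 down [50. 51. 53.] y [-12.   7.  20.]
132 14 down [51. 53. 54.] y [-3.  4. 14.]
[(array([396.4, 245.2]), 0.51)]
```

The ring is lifted: it extends 78 to 136 mm ahead of the grip, with the heel sagging about 0.15 rad. The width of 27.4 mm means full squeeze. Now I'll plan the carry.

```bash
python3 - <<'E'
from h import *
R1=Rt(0)@Ro.from_euler('y',-15,degrees=True).as_matrix()
go([.469,-.196,.155],0,4,R1)
E
```

```text
t 13.5 pos [0.4866 0.2185 0.1512] yaw 12.41 w 0.0272 F [ 0.5 -0.8 -1.4]
call 0 shift [-0.04  -0.668 -0.172] turn [ 0.067 -0.019 -0.015]
call 1 shift [-0.035 -0.677 -0.136] turn [ 0.067 -0.019 -0.015]
call 2 shift [-0.028 -0.684 -0.1  ] turn [ 0.067 -0.019 -0.015]
call 3 shift [-0.021 -0.688 -0.063] turn [ 0.067 -0.019 -0.015]
```

Call:
{"fn": "send_rows", "kwargs": {
  "plan": [
    [[-0.008,-0.1,-0.025],[0.01,-0.003,-0.002]],
    [[-0.016,-0.24,-0.06],[0.024,-0.007,-0.005]],
    [[-0.024,-0.38,-0.1],[0.038,-0.011,-0.009]],
    [[-0.032,-0.53,-0.137],[0.053,-0.015,-0.012]],
    [[-0.04,-0.668,-0.172],[0.067,-0.019,-0.015]]
  ]
}}

```text
time_s: 14.0
tcp_pos: [0.4817, 0.1133, 0.1519]
eef_rot: [-0.8, 77.6, 8.5]
contact_force: [0.3, -0.3, -1.5]
gripper_width: 0.0275
```

Call:
{"fn": "send_rows", "kwargs": {
  "plan": [
    [[-0.007,-0.135,-0.027],[0.013,-0.004,-0.003]],
    [[-0.014,-0.27,-0.054],[0.027,-0.008,-0.006]],
    [[-0.021,-0.41,-0.082],[0.04,-0.011,-0.009]],
    [[-0.028,-0.54,-0.109],[0.054,-0.015,-0.012]],
    [[-0.035,-0.677,-0.136],[0.067,-0.019,-0.015]]
  ]
}}

```text
time_s: 14.5
tcp_pos: [0.4765, 0.0082, 0.1528]
eef_rot: [-0.7, 76.7, 5.4]
contact_force: [1.5, 1.1, -2.0]
gripper_width: 0.0273
```

Call:
{"fn": "send_rows", "kwargs": {
  "plan": [
    [[-0.006,-0.137,-0.02],[0.013,-0.004,-0.003]],
    [[-0.011,-0.27,-0.04],[0.027,-0.008,-0.006]],
    [[-0.017,-0.41,-0.06],[0.04,-0.011,-0.009]],
    [[-0.022,-0.55,-0.08],[0.054,-0.015,-0.012]],
    [[-0.028,-0.684,-0.1],[0.067,-0.019,-0.015]]
  ]
}}

```text
time_s: 15.0
tcp_pos: [0.4712, -0.0969, 0.1537]
eef_rot: [-0.4, 75.8, 2.6]
contact_force: [0.5, -0.1, -1.6]
gripper_width: 0.0273
```

```bash
python3 - <<'E'
from h import *
R1=Rt(0)@Ro.from_euler('y',-15,degrees=True).as_matrix()
go([.469,-.196,.155],0,1,R1)
E
```

```text
t 15.0 pos [ 0.4712 -0.0969  0.1537] yaw 2.99 w 0.0273 F [ 0.5 -0.1 -1.6]
call 0 shift [-0.019 -0.659 -0.045] turn [ 0.064 -0.018 -0.014]
```

Call:
{"fn": "send_rows", "kwargs": {
  "plan": [
    [[-0.005,-0.15,-0.01],[0.015,-0.004,-0.003]],
    [[-0.01,-0.3,-0.02],[0.03,-0.008,-0.006]],
    [[-0.015,-0.45,-0.03],[0.045,-0.013,-0.01]],
    [[-0.019,-0.59,-0.04],[0.06,-0.018,-0.014]],
    [[-0.019,-0.659,-0.045],[0.064,-0.018,-0.014]]
  ]
}}

```text
time_s: 15.5
tcp_pos: [0.468, -0.1977, 0.1547]
eef_rot: [0.0, 75.0, -0.1]
contact_force: [-0.2, -0.4, -2.2]
gripper_width: 0.0272
```

```bash
cat > hov.py <<'E'
from h import *
from pitch import pitch
import sys
s=r.get_state(); R=Ro.from_euler('xyz',s['eef_rot'],degrees=True).as_matrix(); yaw=np.degrees(np.arctan2(R[1,2],R[0,2])); t=np.array(s['tcp_pos'])
print('t',s['time_s'],'tcp',t.round(4),'yaw',yaw.round(2),'w',s['gripper_width'],'F',s['contact_force'].round(1))
B=Rt(yaw); pitch(yaw,3)
for cam in('scene','top'):
    L=[r.capture(cam) for _ in range(3)]; a=L[-1]; col=np.mean([x['color'] for x in L],0); A=dict(color=col.astype(np.uint8),range_z=a['range_z'],mtx=a['mtx'],pose=a['pose'])
    np.savez('hov_'+cam+'.npz',**A)
    S=np.vstack([pts(x)[0] for x in L]); C=np.vstack([x['color'][pts(x)[2],pts(x)[1]] for x in L]).astype(int)
    T=(S-t)@B*1000
    m=(T[:,2]>84)&(T[:,2]<142)&(abs(T[:,1])<40)&(T[:,0]>30)&(T[:,0]<64)
    q=T[m]; print(cam,'ring',len(q))
    if len(q)>20:
        for lo,hi in((84,94),(94,102),(102,110),(110,118),(118,126),(126,132),(132,142)):
            k=q[(q[:,2]>=lo)&(q[:,2]<hi)]
            if len(k): print(lo,len(k),'down',np.median(k[:,0]).round(1),'ymin/max',np.percentile(k[:,1],[3,97]).round(1),'alongmax',k[:,2].max().round(1))
    h=S[(S[:,2]>.066)&(S[:,2]<.078)&(np.hypot(S[:,0]-.575,S[:,1]+.195)<.03)]
    if len(h)>5: print('shaft top',len(h),'mean',h.mean(0).round(4),cv2.minAreaRect((h[:,:2]*1000).astype(np.float32)))
E
python3 hov.py; python3 - <<'E'
import sys; sys.path.insert(0,'.')
from h import *
a=dict(np.load('hov_scene.npz')); b=dict(np.load('hov_top.npz'))
def uv(p,P): q=(np.linalg.inv(p['pose'])@np.r_[P,1])[:3]; q=p['mtx']@q; return (q[:2]/q[2]).round(1)
print(uv(a,[.575,-.196,.07]),uv(b,[.575,-.196,.07]))
E
```

```text
t 15.5 tcp [ 0.468  -0.1977  0.1547] yaw -0.1 w 0.027158389006611345 F [-0.2 -0.4 -2.2]
spine n 26 pitch down deg 8.8 down at 0 3.8 y med 3.2
scene ring 262
84 40 down 40.3 ymin/max [-21.4  32.1] alongmax 93.8
94 37 down 41.2 ymin/max [-21.5  31.2] alongmax 101.7
102 33 down 41.6 ymin/max [-23.9  33.4] alongmax 109.9
110 37 down 43.3 ymin/max [-23.1  34.7] alongmax 117.9
118 33 down 44.9 ymin/max [-20.2  30.6] alongmax 125.9
126 35 down 45.1 ymin/max [-16.4  26.3] alongmax 132.0
132 47 down 45.4 ymin/max [-10.6  22.5] alongmax 140.1
shaft top 243 mean [ 0.5787 -0.1915  0.0705] ((576.9544677734375, -193.08445739746094), (41.60790252685547, 36.34942626953125), 62.2629508972168)
top ring 457
84 67 down 38.4 ymin/max [-23.9  27.7] alongmax 94.0
94 64 down 39.2 ymin/max [-22.   29.8] alongmax 101.8
102 54 down 40.3 ymin/max [-25.   31.5] alongmax 110.0
110 51 down 41.6 ymin/max [-25.1  29.8] alongmax 117.6
118 67 down 42.0 ymin/max [-21.7  29.2] alongmax 125.8
126 82 down 43.1 ymin/max [-16.6  22.2] alongmax 131.9
132 72 down 44.0 ymin/max [-10.2  17.2] alongmax 138.9
shaft top 579 mean [ 0.5761 -0.1971  0.072 ] ((576.3748168945312, -198.04273986816406), (39.85483932495117, 36.11598587036133), 14.921356201171875)
[290.6 172.4] [397.1 202.3]
```

Call:
{"fn": "send_rows", "kwargs": {
  "plan": [
    [[0.03,0,-0.008],[0,0,0]],
    [[0.06,0,-0.016],[0,0,0]],
    [[0.09,0,-0.024],[0,0,0]],
    [[0.12,0,-0.032],[0,0,0]],
    [[0.148,0,-0.04],[0,0,0]]
  ]
}}

```text
time_s: 16.45
tcp_pos: [0.4688, -0.1955, 0.1313]
eef_rot: [0.1, 75.1, 0.1]
contact_force: [-0.0, -0.2, -2.0]
gripper_width: 0.0271
```

```bash
python3 hov.py; python3 - <<'E'
from h import *
a=dict(np.load('hov_scene.npz')); b=dict(np.load('hov_top.npz'))
A=cv2.resize(a['color'][140:200,262:312],None,fx=8,fy=8,interpolation=cv2.INTER_CUBIC)
B=cv2.resize(b['color'][170:230,372:422],None,fx=8,fy=8,interpolation=cv2.INTER_CUBIC)
save('h1.png',np.hstack([B,A]))
E
```

```text
t 16.45 tcp [ 0.4688 -0.1955  0.1313] yaw 0.07 w 0.02707535831004112 F [-0.  -0.2 -2. ]
spine n 25 pitch down deg 15.2 down at 0 1.4 y med 1.6
scene ring 399
84 55 down 40.5 ymin/max [-24.1  31.3] alongmax 93.8
94 57 down 45.2 ymin/max [-23.2  28.3] alongmax 101.6
102 73 down 57.5 ymin/max [-23.1  31.6] alongmax 110.0
110 73 down 57.0 ymin/max [-23.9  31.6] alongmax 117.8
118 60 down 46.7 ymin/max [-22.5  30.1] alongmax 125.9
126 38 down 45.2 ymin/max [-18.   23.9] alongmax 131.7
132 43 down 44.7 ymin/max [-8.3 22.2] alongmax 140.2
shaft top 151 mean [ 0.5784 -0.1926  0.0707] ((577.4395141601562, -192.39010620117188), (41.59953308105469, 36.18815612792969), 62.49897766113281)
top ring 1067
84 133 down 41.6 ymin/max [-25.6  24.5] alongmax 94.0
94 208 down 57.4 ymin/max [-23.5  26.3] alongmax 102.0
102 214 down 58.1 ymin/max [-26.1  28.7] alongmax 110.0
110 194 down 57.9 ymin/max [-26.1  27.4] alongmax 118.0
118 162 down 56.8 ymin/max [-23.6  23.6] alongmax 126.0
126 96 down 43.3 ymin/max [-17.2  18.8] alongmax 132.0
132 60 down 42.7 ymin/max [-10.   14.4] alongmax 139.2
shaft top 621 mean [ 0.5759 -0.1963  0.0721] ((575.9967041015625, -196.0379638671875), (39.31570816040039, 37.657325744628906), 33.80697250366211)
```

View pics/h1.png

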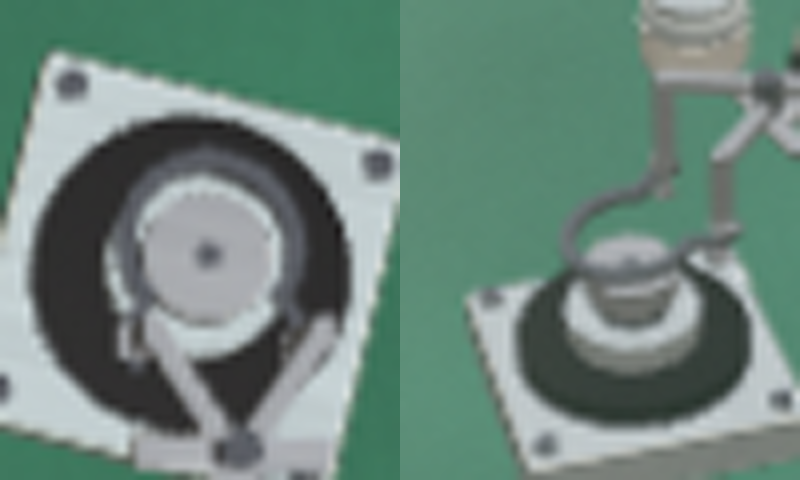

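Last picture (top view left, scene right): the shaft centre is at (210,252). The ring arc has its inner sides at u=135 and u=283 and its heel at (210,160), so the ring looks roughly concentric before parallax correction. I'll quantify it numerically.

```bash
python3 - <<'E'
from h import *
from scipy.optimize import minimize
b=dict(np.load('hov_top.npz')); g=b['color'].astype(np.float32).mean(2)
for v in range(192,206,2): print(v,g[v,382:414].astype(int))
def proj(p,P):
    q=(np.c_[P,np.ones(len(P))]@np.linalg.inv(p['pose']).T)[:,:3]@p['mtx'].T; return (q[:,:2]/q[:,2:]).astype(np.float32)
smp=lambda P:cv2.remap(cv2.resize(g,None,fx=1,fy=1),*[x[:,None] for x in proj(b,P).T],cv2.INTER_CUBIC)[:,0].mean()
# shaft end: bright step? boundary = max |gradient| of circle at z=.072
th=np.radians(np.arange(0,360,6))
C=lambda c,R,z,t=th:np.c_[c[0]+R*np.cos(t),c[1]+R*np.sin(t),np.full(len(t),z)]
# shaft: end face is grey 165, hub white 215 -> inside minus outside, avoid ring/pliers
t1=np.radians(np.r_[-100:-20:5,20:100:5,200:260:5])
f=lambda c:smp(C(c,.0182,.072,th))-smp(C(c,.0218,.072,t1))
o=minimize(f,[.576,-.196],method='Nelder-Mead',options=dict(initial_simplex=[[.576,-.196],[.578,-.196],[.576,-.194]]));print('shaft',o.x.round(4),o.fun)
# ring: spread halves rotated .16 about heel (26.5,0); bar centreline radius 20.5
def half(c,sg,off,sag=.12,z0=.0875):
    t=np.radians(np.arange(15,105,4)); x=(20.5+off)*np.cos(t)-26.5+ (0); y=(20.5+off)*np.sin(t)
    a=.16; X=26.5+x*np.cos(-a*-1)-0*y+0; # swing open: rotate about heel by -a*sg
    X=26.5+x*np.cos(a)+y*np.sin(a); Y=-x*np.sin(a)+y*np.cos(a)
    X,Y=X*1e-3,sg*Y*1e-3
    return np.c_[c[0]+X,c[1]+Y,z0-sag*X]
def fr(c,z0=.0875):
    a=0
    for sg in(1,-1):
        m=smp(half(c,sg,0,z0=z0)); a+=smp(half(c,sg,-5.5,z0=z0))-m   # bright inside vs ring
        a+= -(smp(half(c,sg,5.5,z0=z0))-m)                             # black pulley outside
    return -a
for z0 in(.0845,.0875,.09):
    o=minimize(fr,[.576,-.194],args=(z0,),method='Nelder-Mead',options=dict(initial_simplex=[[.576,-.194],[.579,-.194],[.576,-.197]]));print('ring',z0,o.x.round(4),o.fun)
E
```

```text
192 [ 45  45  45  44  45  45  48  68  91  96 110 123 147 154 174 178 155 135
 105  88  78  86  94  95  75  51  44  43  42  99 172 196]
194 [ 45  45  45  45  45  49  89  95 110 150 190 192 191 165 178 165 176 171
 184 196 173 136  94  86  94  95  61  45  43  43  43 170]
196 [ 46  45  45  46  49  82  93 123 190 190 181 172 170 170 169 169 168 168
 168 167 167 181 198 161  87  91  95  62  45  43  43  43]
198 [ 46  46  46  48  93  95  95 169 142 162 167 167 169 170 170 171 172 171
 171 171 171 171 170 185 159  96  93  87  53  44  44  44]
200 [ 46  46  46 108 109  97  96 111 162 170 169 169 168 169 162 131 136 156
 166 170 171 171 171 185 199 128  97  96  59  44  44  44]
202 [ 46  46  54 153 146 105  95  75 161 173 173 173 174 173 145 108 106 135
 166 171 171 171 172 182 196 125  97  92  56  44  44  44]
204 [ 46  46  54 134 192 118  94  96 141 168 172 171 172 173 173 173 173 173
 174 174 174 174 173 182 186 118  95  80  51  45  44  45]
shaft [ 0.575  -0.1951] -22.427932739257812
ring 0.0845 [ 0.5805 -0.1948] -257.2088317871094
ring 0.0875 [ 0.58   -0.1943] -257.84588623046875
ring 0.09 [ 0.5796 -0.194 ] -258.7822570800781
```

```bash
python3 - <<'E'
from h import *
b=dict(np.load('hov_top.npz')); g=b['color'].astype(np.float32).mean(2)
for u in(396,398,400): print(u,'v184..',g[184:216,u].astype(int))
for v in(188,188.5,191.5,192,192.5): print(v,pix(b,398,v,.086).round(4))
P,u,v=pts(b); m=(abs(u-398)<=2)&(v>183)&(v<216)
for vv in range(184,216): k=m&(v==vv); print(vv,np.median(P[k],0).round(3) if k.any() else '',end=' ')
print('shaft edge far',pix(b,398,193.5,.072).round(4),pix(b,398,209.5,.072).round(4))
E
```

```text
396 v184.. [108  43  44  44  63  94  91 109 174 200 178 167 169 172 170 167 162 139
 145 162 173 173 172 172 171 158 144 201 201 195 156  81]
398 v184.. [140  44  43  48  72  95  91  96 155 196 176 167 168 170 172 164 136  95
 106 144 173 173 173 172 172 157 142 198 197 186 134  49]
400 v184.. [176  70  43  44  57  86  92  78 105 176 184 168 168 169 171 171 166 165
 166 170 174 174 173 172 172 170 177 201 202 180  78  47]
188 [ 0.6078 -0.1959  0.086 ]
188.5 [ 0.6066 -0.1959  0.086 ]
191.5 [ 0.5992 -0.1959  0.086 ]
192 [ 0.598  -0.1959  0.086 ]
192.5 [ 0.5968 -0.1959  0.086 ]
184 [ 0.628 -0.205  0.025] 185 [ 0.624 -0.203  0.035] 186 [ 0.621 -0.203  0.036] 187 [ 0.619 -0.203  0.036] 188 [ 0.616 -0.203  0.039] 189 [ 0.605 -0.195  0.089] 190 [ 0.602 -0.195  0.09 ] 191 [ 0.6   -0.195  0.091] 192 [ 0.605 -0.203  0.04 ] 193 [ 0.601 -0.201  0.052] 194 [ 0.595 -0.198  0.072] 195 [ 0.593 -0.198  0.072] 196 [ 0.591 -0.198  0.071] 197 [ 0.588 -0.198  0.071] 198 [ 0.585 -0.198  0.072] 199 [ 0.583 -0.197  0.074] 200 [ 0.58  -0.198  0.074] 201 [ 0.578 -0.198  0.072] 202 [ 0.575 -0.197  0.075] 203 [ 0.573 -0.198  0.07 ] 204 [ 0.571 -0.199  0.071] 205 [ 0.568 -0.198  0.073] 206 [ 0.566 -0.198  0.073] 207 [ 0.563 -0.197  0.073] 208 [ 0.561 -0.198  0.074] 209 [ 0.558 -0.198  0.072] 210 [ 0.557 -0.199  0.065] 211 [ 0.556 -0.202  0.05 ] 212 [ 0.553 -0.201  0.052] 213 [ 0.551 -0.201  0.049] 214 [ 0.549 -0.202  0.046] 215 [ 0.548 -0.203  0.037] shaft edge far [ 0.5966 -0.198   0.072 ] [ 0.5572 -0.1981  0.072 ]
```

Along the tool the fit is good: the heel pivot at x=0.603 puts the ring centre at about 0.577, against the shaft at 0.576. Laterally the ring is about 1.4 mm too far to +y. I'll correct that and descend slowly, watching the force.

Call:
{"fn": "send_rows", "kwargs": {
  "plan": [
    [[0,-0.009,0],[0,0,0]],
    [[0.025,-0.009,-0.007],[0,0,0]],
    [[0.05,-0.009,-0.013],[0,0,0]],
    [[0.075,-0.009,-0.02],[0,0,0]],
    [[0.103,-0.009,-0.028],[0,0,0]]
  ]
}}

```text
time_s: 17.4
tcp_pos: [0.469, -0.1969, 0.1157]
eef_rot: [0.0, 75.0, 0.1]
contact_force: [0.1, 0.9, -1.8]
gripper_width: 0.0275
```

```bash
cat > st.py <<'E'
from h import *
b=r.capture('top'); s=r.get_state(); P,u,v=pts(b)
print('t',s['time_s'],'tcp',s['tcp_pos'].round(4),'F',s['contact_force'].round(1),'M',s['moment'].round(2),'w',round(s['gripper_width'],4))
m=(abs(u-398)<=2)
for vv in range(187,196): k=m&(v==vv); print(vv,np.median(P[k],0).round(3) if k.any() else '',b['color'][vv,397:400].mean().round(),end=' | ')
print(); g=b['color'].astype(np.float32).mean(2)
for v in range(196,206,3): print(v,g[v,382:414].astype(int), (b['range_z'][v,382:414]*1000).astype(int))
z=.0; Z=np.full(b['range_z'].shape,np.nan); Z[pts(b)[2],pts(b)[1]]=P[:,2]
for v in(190,194,198,202,204): print(v,np.nan_to_num(Z[v,382:414]*1000).astype(int))
E
python3 st.py
```

```text
t 17.45 tcp [ 0.4685 -0.1968  0.115 ] F [-0.6  0.5 -3.6] M [ 0.    1.19 -0.  ] w 0.0273
187 [ 0.618 -0.203  0.038] 44.0 | 188 [ 0.616 -0.203  0.036] 45.0 | 189 [ 0.614 -0.203  0.035] 63.0 | 190 [ 0.605 -0.198  0.072] 90.0 | 191 [ 0.603 -0.197  0.07 ] 94.0 | 192 [ 0.6   -0.198  0.074] 117.0 | 193 [ 0.601 -0.201  0.052] 167.0 | 194 [ 0.596 -0.198  0.07 ] 171.0 | 195 [ 0.593 -0.198  0.072] 168.0 | 
196 [ 46  46  45  45  44  82  94 102 150 184 182 172 170 170 170 168 169 168
 168 167 168 182 156 113  97  96  63  46  43  44  44  43] [1279 1280 1280 1274 1279 1241 1242 1238 1264 1269 1242 1244 1245 1241
 1243 1243 1244 1241 1243 1246 1240 1269 1249 1243 1241 1242 1281 1280
 1277 1280 1276 1276]
199 [ 46  47  47  69 107  99 117 173 157 166 169 169 168 167 168 161 164 170
 172 172 172 171 172 160 141 104  96  68  48  45  44  45] [1279 1275 1270 1276 1240 1240 1238 1268 1246 1242 1245 1243 1239 1240
 1242 1244 1243 1238 1239 1243 1240 1246 1242 1268 1242 1240 1240 1276
 1279 1274 1278 1278]
202 [ 46  46  55 153  99  93 113  99 163 173 173 174 174 173 146 109 108 134
 165 171 172 171 172 182 1
[... 309 characters left out ...]
  62  47  44  45  45] [1276 1280 1271 1264 1267 1233 1234 1238 1244 1241 1242 1237 1235 1242
 1241 1237 1237 1242 1240 1240 1244 1243 1241 1261 1237 1232 1234 1274
 1277 1275 1270 1272]
190 [32 37 37  0 38 35 36 36 37 36 37 38 38 70 71 72 73 72 32  0 38 37 36 34
 36 36 34 38 21 28 25 25]
194 [35 33 36 40 37 38 39 72 72 77 49 48 47 48 71 75 70 68 51 45 71 73 73 78
 72 35 40 34 38 38 34 25]
198 [37 35 34 39 47 72 74 48 62 74 74 72 69 74 71 74 73 70 70 69 73 74 71 53
 71 72 78 43 38 35 38 34]
202 [38 36 38 51 77 72 72 62 69 73 76 72 72 73 71 74 74 70 70 73 72 74 74 72
 49 72 71 75 40 39 35 43]
204 [38 37 38 50 74 70 77 58 74 71 74 71 73 75 74 68 73 71 66 71 74 71 75 64
 53 73 72 39 40 40 39 37]
```

The ring's top is now level with the shaft end, and the hub shows through on both sides of the shaft and at the heel, about 1 px each. It's centred, so I'll continue down.

Call:
{"fn": "send_rows", "kwargs": {
  "plan": [
    [[0.02,0,-0.005],[0,0,0]],
    [[0.04,0,-0.01],[0,0,0]],
    [[0.06,0,-0.016],[0,0,0]],
    [[0.08,0,-0.021],[0,0,0]],
    [[0.097,0,-0.026],[0,0,0]]
  ]
}}

```text
time_s: 17.95
tcp_pos: [0.4685, -0.1968, 0.0996]
eef_rot: [0.1, 75.1, 0.2]
contact_force: [0.2, -0.3, -2.2]
gripper_width: 0.0273
```

```bash
python3 st.py
```

```text
t 18.0 tcp [ 0.4682 -0.1968  0.0992] F [-0.1 -0.1 -1.8] M [-0.04  1.17 -0.01] w 0.0277
187 [ 0.619 -0.203  0.037] 44.0 | 188 [ 0.616 -0.203  0.039] 44.0 | 189 [ 0.613 -0.202  0.039] 44.0 | 190 [ 0.611 -0.203  0.037] 52.0 | 191 [ 0.608 -0.203  0.041] 77.0 | 192 [ 0.603 -0.2    0.055] 95.0 | 193 [ 0.601 -0.201  0.055] 100.0 | 194 [ 0.595 -0.198  0.071] 133.0 | 195 [ 0.593 -0.198  0.072] 168.0 | 
196 [ 45  45  45  45  49  83  95 111 152 183 181 173 170 170 170 169 168 168
 168 168 168 138 108  97  74  50  45  45  44  43  43  43] [1278 1281 1280 1281 1272 1256 1261 1259 1269 1266 1243 1245 1244 1245
 1243 1245 1243 1240 1245 1241 1243 1257 1262 1256 1277 1279 1278 1276
 1279 1277 1280 1276]
199 [ 46  47  47  60  91  96 169 181 157 166 169 169 168 169 168 161 164 170
 172 172 172 172 172 120  96  82  52  44  44  44  44  44] [1277 1276 1275 1279 1259 1257 1263 1261 1241 1238 1240 1236 1243 1241
 1243 1238 1243 1240 1239 1242 1241 1242 1239 1257 1261 1255 1278 1271
 1275 1276 1281 1276]
202 [ 48  46  54  75  94 118 187 120 162 172 173 174 175 174 147 110 107 135
 167 172 171 171 172 173 113
[... 307 characters left out ...]
  47  45  44  45  44] [1274 1275 1273 1256 1254 1253 1259 1263 1244 1242 1240 1243 1243 1243
 1238 1238 1238 1237 1244 1243 1238 1238 1238 1256 1254 1252 1270 1280
 1277 1277 1275 1272]
190 [34 37 36 33 36 36 34 37 40 44 35 39 37 33 36 36 38 38 32 38 39 40 37 37
 32 42 36 40 24 24 26 26]
194 [38 38 39 37 39 40 37 53 58 56 59 52 50 45 73 71 74 71 55 59 55 58 34 33
 37 33 37 34 40 35 35 30]
198 [37 34 31 38 60 56 61 50 64 70 70 74 75 70 72 72 77 72 70 73 70 75 72 55
 57 34 37 33 35 36 38 39]
202 [39 35 35 55 55 54 50 65 72 70 75 70 70 76 74 76 74 77 71 71 72 74 71 71
 60 60 38 33 36 35 40 38]
204 [38 35 37 56 57 50 47 59 68 75 74 70 72 72 70 72 74 73 72 74 74 74 69 67
 58 54 35 40 36 38 39 37]
```

Call:
{"fn": "send_rows", "kwargs": {
  "plan": [
    [[0.01,0,-0.003],[0,0,0]],
    [[0.02,0,-0.005],[0,0,0]],
    [[0.03,0,-0.008],[0,0,0]],
    [[0.04,0,-0.011],[0,0,0]],
    [[0.048,0,-0.013],[0,0,0]]
  ]
}}

```text
time_s: 18.5
tcp_pos: [0.4682, -0.1968, 0.0917]
eef_rot: [0.1, 75.1, 0.2]
contact_force: [-1.4, -0.1, 0.5]
gripper_width: 0.0274
```

```bash
cat > fin.py <<'E'
from h import *
s=r.get_state(); t=np.array([s['tcp_pos'],]).mean(0)
print('t',s['time_s'],'tcp',t.round(4),'F',s['contact_force'].round(1),'M',s['moment'].round(2),'w',round(s['gripper_width'],4))
S=[]
for _ in range(5):
    b=r.capture('top'); P,u,v=pts(b); c=b['color'][v,u].astype(int); g=c.mean(1)
    k=(g>82)&(g<112)&(np.ptp(c,axis=1)<25)&(P[:,2]>.045)&(P[:,2]<.068); S.append(P[k&(np.hypot(P[:,0]-.576,P[:,1]+.196)<.045)])
S=np.vstack(S); d=S[:,:2]-[.576,-.196]; rr=np.hypot(*d.T); S=S[rr>.022]; d=d[rr>.022]
for lo,hi in((-45,-28),(-28,-18),(-18,-8),(-8,2),(2,12),(12,22),(22,34)):
    k=(d[:,0]*1000>=lo)&(d[:,0]*1000<hi)
    for sg in(1,-1):
        q=S[k&(d[:,1]*sg>0)]
        if len(q)>4: print(lo,sg,len(q),'z',np.percentile(q[:,2],[25,50,75]).round(4),'y',(np.percentile(q[:,1],[10,90])+.196).round(4))
E
python3 fin.py
```

```text
t 18.5 tcp [ 0.4682 -0.1968  0.0917] F [-1.4 -0.1  0.5] M [0.01 1.23 0.05] w 0.0274
-45 1 20 z [0.0527 0.0555 0.0631] y [0.0213 0.0247]
-45 -1 16 z [0.0485 0.0628 0.0639] y [-0.0231 -0.0226]
-28 1 30 z [0.0531 0.0551 0.0567] y [0.02   0.0249]
-28 -1 25 z [0.0533 0.0547 0.0553] y [-0.0266 -0.0201]
-18 1 45 z [0.0532 0.0554 0.0568] y [0.0186 0.0251]
-18 -1 42 z [0.0532 0.0555 0.057 ] y [-0.0244 -0.0196]
-8 1 31 z [0.0538 0.0553 0.0565] y [0.0225 0.0253]
-8 -1 41 z [0.0527 0.055  0.0573] y [-0.027  -0.0237]
2 1 34 z [0.0541 0.0551 0.0563] y [0.0226 0.0266]
2 -1 27 z [0.0539 0.0553 0.0565] y [-0.0269 -0.0238]
12 1 50 z [0.0538 0.0551 0.0571] y [0.0151 0.0226]
12 -1 32 z [0.0537 0.0542 0.0561] y [-0.0222 -0.0168]
22 1 66 z [0.0539 0.0557 0.0584] y [0.001  0.0117]
22 -1 59 z [0.0527 0.0549 0.057 ] y [-0.0147 -0.0019]
```

Call:
{"fn": "send_rows", "kwargs": {
  "plan": [
    [[0,0,0],[0,0,0]],
    [[0,0,0],[0,0,0]],
    [[0,0,0],[0,0,0]],
    [[0,0,0],[0,0,0]],
    [[0,0,0],[0,0,0]]
  ]
}}

```text
time_s: 19.25
tcp_pos: [0.4682, -0.1968, 0.0919]
eef_rot: [0.1, 75.1, 0.2]
contact_force: [0.1, 0.3, -0.5]
gripper_width: 0.0275
```

```bash
python3 - <<'E'
from h import *
F=[];T=[]
for _ in range(8): r.capture('top'); s=r.get_state(); F.append(s['contact_force']); T.append(s['tcp_pos'])
print(np.mean(F,0).round(2),np.std(F,0).round(2),np.mean(T,0).round(4),s['time_s'])
E
```

```text
[-0.65  0.47 -0.56] [0.3  0.4  0.35] [ 0.4682 -0.1968  0.0919] 19.65
```

```bash
python3 fin.py; python3 -c "
from h import *
print(r.close_job())"
```

```text
t 19.65 tcp [ 0.4682 -0.1968  0.0919] F [-1.2  0.9 -0.7] M [0.03 1.19 0.05] w 0.0275
-45 1 18 z [0.0556 0.0575 0.0613] y [0.0211 0.0249]
-45 -1 11 z [0.0628 0.0639 0.0644] y [-0.0231 -0.0226]
-28 1 31 z [0.0525 0.0544 0.0565] y [0.0199 0.0247]
-28 -1 23 z [0.053  0.0551 0.0559] y [-0.0267 -0.0204]
-18 1 47 z [0.0535 0.0547 0.0566] y [0.0191 0.0249]
-18 -1 42 z [0.0533 0.0548 0.0561] y [-0.0244 -0.0196]
-8 1 28 z [0.0538 0.0551 0.057 ] y [0.0223 0.0255]
-8 -1 43 z [0.0536 0.055  0.0564] y [-0.0269 -0.0223]
2 1 36 z [0.0537 0.055  0.0567] y [0.0225 0.0274]
2 -1 26 z [0.0532 0.0544 0.0562] y [-0.0271 -0.024 ]
12 1 52 z [0.0534 0.0546 0.0569] y [0.015  0.0227]
12 -1 31 z [0.0539 0.0557 0.0573] y [-0.0239 -0.0165]
22 1 64 z [0.0534 0.0544 0.0563] y [0.0004 0.0107]
22 -1 61 z [0.054  0.0555 0.0568] y [-0.0143 -0.0017]
the job is handed in; nothing more can be done
None
```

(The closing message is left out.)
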